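Hand the feed over and unload the finished transfer bed

TASK

The right-hand transfer bed has finished its run. Move the changeover lever from the right to its upright off position, leave it there for a good two seconds, then throw it fully over to the left-hand bed. Only then raise each spring finger that holds a cassette on the right-hand bed, turn it aside, draw the cassette out from under the back lip and lay it flat in the steel tray, grip rib up and no cassette on another, and turn the fingers back over their empty seats so that the cover will go on; keep off the left-hand bed and leave the things round about alone.

Things in the scene. Friction and masses are not known exactly. Their poses are not given: they have to be found in the camera images.
- bed: Right-hand transfer bed, run finished: fixed grey unit, 166 mm deep (x) by 284 mm wide (y), top plate 30 mm above the worktop. Origin: centre of underside; -x: front, to the robot. Three seats at y = -95, 0, +95 mm (0, 1, 2); a seated cassette's centre is at x = 12 to 18 mm, its length along x, between 10 mm high guides (2.5 mm clear each side). A spring finger's post stands at x = -66 mm of each seat.
- knob_0 (a point): Centre of the round black knob of hold-down finger 0, 30 mm across, 28 mm high, 79 mm above the worktop when down, on the post's axis; knob and finger turn as one. The steel arm (13 mm wide, its top 10 mm below the knob) ends in a rubber toe 50 mm from the axis, which sits 6 mm deep in a pocket of the cassette: raise it 10 to 15 mm before turning. x axis: along the arm to the toe.
- knob_1 (a point): Centre of the round black knob of hold-down finger 1, 30 mm across, 28 mm high, 79 mm above the worktop when down, on the post's axis; knob and finger turn as one. The steel arm (13 mm wide, its top 10 mm below the knob) ends in a rubber toe 50 mm from the axis, which sits 6 mm deep in a pocket of the cassette: raise it 10 to 15 mm before turning. x axis: along the arm to the toe.
- knob_2 (a point): Centre of the round black knob of hold-down finger 2, 30 mm across, 28 mm high, 79 mm above the worktop when down, on the post's axis; knob and finger turn as one. The steel arm (13 mm wide, its top 10 mm below the knob) ends in a rubber toe 50 mm from the axis, which sits 6 mm deep in a pocket of the cassette: raise it 10 to 15 mm before turning. x axis: along the arm to the toe.
- lift_0 (a joint): Height of hold-down finger 0 (m): about 0 with its toe in a cassette's pocket, -0.003 where nothing is under the toe, at most 0.022. A spring presses it down with about 5 N at 0 and 8 N at 0.015.
- lift_1 (a joint): Height of hold-down finger 1 (m): about 0 with its toe in a cassette's pocket, -0.003 where nothing is under the toe, at most 0.022. A spring presses it down with about 5 N at 0 and 8 N at 0.015.
- lift_2 (a joint): Height of hold-down finger 2 (m): about 0 with its toe in a cassette's pocket, -0.003 where nothing is under the toe, at most 0.022. A spring presses it down with about 5 N at 0 and 8 N at 0.015.
- swing_0 (a joint): Turn of hold-down finger 0 about its post (rad): 0 pointing straight back over its seat, growing counter-clockwise seen from above (toe towards the bed's +y), stop at 1.75. From 1.0 on it is clear of its cassette, and never reaches the next seat. It turns lightly and stays where it is left.
- swing_1 (a joint): Turn of hold-down finger 1 about its post (rad): 0 pointing straight back over its seat, growing counter-clockwise seen from above (toe towards the bed's +y), stop at 1.75. From 1.0 on it is clear of its cassette, and never reaches the next seat. It turns lightly and stays where it is left.
- swing_2 (a joint): Turn of hold-down finger 2 about its post (rad): 0 pointing straight back over its seat, growing counter-clockwise seen from above (toe towards the bed's +y), stop at 1.75. From 1.0 on it is clear of its cassette, and never reaches the next seat. It turns lightly and stays where it is left.
- cassette_0 (a point): Cassette of seat 0 (absent in some starts), centre, 20 mm above its underside: white plate 90 (x) x 60 x 14 mm, 140 g, with a grey grip rib on top, 44 mm long (x), 18 mm wide, from 14 to 40 mm above the underside. Toe pocket at the front (-x). Its back tongue, 7 mm thick, lies 7 to 13 mm under a fixed lip of the bed: draw it 18 mm (at most 22) to the bed's -x, then lift.
- cassette_1 (a point): Cassette of seat 1 (absent in some starts), centre, 20 mm above its underside: white plate 90 (x) x 60 x 14 mm, 140 g, with a grey grip rib on top, 44 mm long (x), 18 mm wide, from 14 to 40 mm above the underside. Toe pocket at the front (-x). Its back tongue, 7 mm thick, lies 7 to 13 mm under a fixed lip of the bed: draw it 18 mm (at most 22) to the bed's -x, then lift.
- cassette_2 (a point): Cassette of seat 2 (absent in some starts), centre, 20 mm above its underside: white plate 90 (x) x 60 x 14 mm, 140 g, with a grey grip rib on top, 44 mm long (x), 18 mm wide, from 14 to 40 mm above the underside. Toe pocket at the front (-x). Its back tongue, 7 mm thick, lies 7 to 13 mm under a fixed lip of the bed: draw it 18 mm (at most 22) to the bed's -x, then lift.
- lever_ball (a point): Centre of the black ball (30 mm across) on the changeover lever's end, 80 mm from the pivot.
- lever_pivot (a point): Pivot of the changeover lever, 50 mm above the worktop in a fixed grey box (80 x 120 mm, top 56 mm high). Its axes are the box's: the lever swings in the box's y-z plane about its x axis.
- lever (a joint): Changeover lever (rad): -0.6 leaning to the box's -y side (robot's right: feeds the right-hand bed), 0 upright (centre: off), +0.6 leaning to the +y side (left: feeds the left-hand bed). Stops at -0.6 and 0.6; it moves with about 2 N at the ball and stays where it is left.
- bed_two: The left-hand transfer bed, of the same make and frame (origin: centre of its underside), loaded and waiting for its run. It is not to be touched. 166 x 284 mm, knobs up to 93 mm high.
- tray: Loose, open stainless steel tray, 114 mm (its x) by 300 mm (its y), 25 mm high, walls and floor 3 mm, 0.7 kg. Origin: centre of its underside.
- beaker: Glass beaker, 70 mm across, 86 mm high. A bystander; origin: centre of its underside.
- wash_bottle: Red-capped bottle, 68 mm across, 164 mm high. A bystander; origin: centre of its underside.
- lab_timer: Dial timer, 62 x 100 mm, 114 mm high. A bystander; origin: centre of its underside.
- tape_1: Roll of tape lying flat, 96 mm across, 25 mm high. A bystander; origin: centre of its underside.
- marker_black: Marker pen lying down, 138 mm long, 15 mm high. A bystander; origin: centre of its underside.
- forceps: Steel forceps lying flat, 128 mm long, 10 mm high. A bystander; origin: centre of its underside.

How it is judged:
On the way, in this order (a step that is already met when the one before it is completed fails the run):
1. the changeover lever rests at its upright off position (within 0.15 rad) for 1.5 s (value of joint lever between -0.15 and 0.15 rad), for 1.5 s.
2. the changeover lever is thrown over to the left-hand bed (above 0.42 rad) (value of joint lever above 0.42 rad), for 0.2 s.
At the end, for the whole second after the job is handed in: Lever at the left (above 0.42 rad); every cassette flat (tilt under 0.12 rad), rib up, at rest on the tray floor (centre over the tray, 18 to 29 mm above its underside); all three fingers back over their seats (under 0.3 rad) and down (lift under 5 mm) (value of joint lever above 0.42 rad and x of cassette_0 in the frame of tray between -0.057 and 0.057 m and y of cassette_0 in the frame of tray between -0.15 and 0.15 m and z of cassette_0 in the frame of tray between 0.018 and 0.029 m and angle between each of cassette_0, cassette_1, cassette_2's own z axis and vertical below 0.12 rad and x of cassette_1 in the frame of tray between -0.057 and 0.057 m and y of cassette_1 in the frame of tray between -0.15 and 0.15 m and z of cassette_1 in the frame of tray between 0.018 and 0.029 m and x of cassette_2 in the frame of tray between -0.057 and 0.057 m and y of cassette_2 in the frame of tray between -0.15 and 0.15 m and z of cassette_2 in the frame of tray between 0.018 and 0.029 m and value of joint each of swing_0, swing_1, swing_2 below 0.3 rad and value of joint each of lift_0, lift_1, lift_2 below 0.005 m); the robot touches nothing.
It fails at once if a hold-down finger is raised more than 6 mm before the feed has been handed over (lever under 0.35 rad) (value of joint lever below 0.35 rad and value of joint any of lift_0, lift_1, lift_2 above 0.006 m).
It fails at once if a cassette is prised up more than 8 mm in its seat with its finger still over it ((angle between the x axis of knob_0 and the x axis of cassette_0, either way round below 0.5 rad and x of cassette_0 in the frame of bed between -0.02 and 0.05 m and y of cassette_0 in the frame of bed between -0.125 and -0.065 m and z of cassette_0 in the frame of bed between 0.058 and 0.09 m) or (angle between the x axis of knob_1 and the x axis of cassette_1, either way round below 0.5 rad and x of cassette_1 in the frame of bed between -0.02 and 0.05 m and y of cassette_1 in the frame of bed between -0.03 and 0.03 m and z of cassette_1 in the frame of bed between 0.058 and 0.09 m) or (angle between the x axis of knob_2 and the x axis of cassette_2, either way round below 0.5 rad and x of cassette_2 in the frame of bed between -0.02 and 0.05 m and y of cassette_2 in the frame of bed between 0.065 and 0.125 m and z of cassette_2 in the frame of bed between 0.058 and 0.09 m)).
It fails at once if the robot touches the left-hand bed (over 1.5 N) (contact force between bed_two and the fingers above 1.5 N or contact force between bed_two and the arm above 1.5 N).
It fails at once if a bystander is knocked over (tilt over 0.5 rad) or pushed more than 5 cm (angle between any of beaker, wash_bottle, lab_timer's own z axis and vertical above 0.5 rad or distance of any of beaker, wash_bottle, lab_timer, tape_1, marker_black, forceps from where it was at the start of the episode above 0.05 m).
Of cas_0, cas_1, cas_2 only 2 to 3 are there at a start; the rules pass over those that are not, and their reading is None.
At some moment in a run one of tray may be knocked a few centimetres aside while the robot is not near it.
Once in a run the grip may slacken for a moment while it holds something.
It also fails if it takes over 210 s, if anything falls off the work surface, if the arm or the gripper's body presses on something with over 40 N, if the wrist force passes 120 N, or if a joint passes its speed limit or range.

ROBOT

A 6-joint arm with a two-finger parallel gripper is mounted at the origin on a cart in front of the work surface, level with it; the furniture and walls round the work are solid. World frame = base frame: x ahead of the robot, y to its left, z up, the work surface at z = 0. Lengths are in m, angles in rad, forces in N, time in s.
With the tool pointing down it reaches from about 0.3 to 0.825 m from the base axis. Payload 5.4 kg.
Tool frame: the origin (TCP) lies at the very end of the fingers, on their centre line; the grasp point (between the pads) lies 19 mm behind it; z points along the fingers, y is the line along which they close (so a half turn about z gives the same grasp; the last joint's range is limited). The gripper opens to 92 mm and grips with 3 to 60 N. Pads are 20 mm wide; open, the fingers measure 128 mm over their backs; the gripper's body (75 mm by 189 mm) begins 69 mm behind the grasp point.
Start: joints at [-1.527, 0.158, 1.597, -0, 1.386, -0.21], TCP at [0.144, -0.557, 0.215] pointing down, gripper open.
Joint ranges: [-2.91, 2.91], [-0.94, 2.29], [0.18, 2.7], [-1.29, 4.43], [0.17, 2.64], [-3, 3]. Speed limits (rad/s): [2.57, 2.57, 3.14, 3.14, 3.14, 3.14].

INTERFACE

Orientations are given as a unit quaternion [w, x, y, z].
In Python, from bench import bot gives the robot as it stands.
- The arm moves only by the tool move_arm, never from a script. Its argument "motion" is a list of rows, each a list of 2 entries, a list of its own where there are three numbers: the shift along the tool's x, y, z in mm, then the turn, a rotation vector about the tool's x, y, z in degrees. A call has 1 to 20 rows; each row shifts and turns the commanded pose from where the row before left it, along the tool's axes as they then stand; what a row does not reach is not made up. A row lasts 1/12 s, in which the tool goes at most 41.7 mm and 7.16 degrees, less where a joint would pass 70% of its speed; a pose out of reach is approached as far as the arm can. A call is refused whole if a number of a shift passes 41.7 or a number of a turn 7.16, either way. A call with a gripper value outside its range is refused whole. "grip" is the finger opening in mm, from 0 to 91.9, set as the call begins (left out, the last holds). The fingers move at their own pace and stop on an object; the grip force is fixed at half the most. Time passes only in rows, so rows that do not move let the fingers close. It gives the time, the measured TCP pose, the force, the opening and the grip force at its end, in the units of the state.
- bot.get_state(): the state, without advancing time (a new reading comes with each control period).
- bot.capture(name): name is "scene" or "top" or "wrist"; returns the picture (400x640x3 uint8, red, green, blue); there is no depth.
- bot.camera_params(name): a dict with "vertical_fov" (degrees; the focal length in pixels is half the picture's height over the tangent of half this angle, whatever the lens; pixels are square), "cx", "cy" (the principal point, pixels), "cam_to_world" (4x4, takes a point from camera to world coordinates). Camera axes: x right, y up, looking along -z (the intrinsics and any distortion apply to the point x, -y, -z); pixel columns grow to the right and rows downward; lengths in m; the calibration is good to about 2 mm. A picture is of the moment at which its call begins: read the wrist's pose just before it. camera_params takes no time and is no camera call; for the wrist camera it gives the pose at the moment of the call.
- bot.finish_job(): hands the job in; it is judged then, once.
The state is a dict: "time_s": time; "qpos": joint angles; "qvel": joint speeds; "joint_efforts": joint torques, N m; "ee_pos": TCP position; "tool_rot": TCP orientation; "contact_force": force on the tool from outside, world axes, zero at the start; "ft_torque": the same for the moment, N m; "width": opening from 0.0 (shut) to 1.0 (fully open); "grip_force": force on a finger pad.
Only numpy, scipy, OpenCV 4.12 (cv2) and the standard library are available. Lean on these libraries where they do the work, as an engineer would, in place of code of your own. Each camera call takes 0.05 s, during which the arm holds its last target. There are 200 camera calls.

## Working session

There is one attempt and no reset: what is moved stays moved. The work goes in short steps, Python scripts to look and compute and a tool call to move; the robot and the scene stay as the last step left them, time stands still between calls to the robot, and variables do not carry over. Pictures are saved under pics/ and viewed, at most 14 in all, crops included, and the job is handed in when it is done.

Besides the shell and the picture viewer there is one more tool, called after ">>>" by a JSON object that holds its "op" and its "data", one argument or row to a line. move_arm: Moves the arm, as the interface text tells. Its arguments: {"type":"object","properties":{"motion":{"type":"array","items":{"type":"array"}},"grip":{"type":"number"}},"required":["motion"]}

```bash
ls; mkdir -p pics
cat > h.py <<'E'
import numpy as np,cv2
from bench import bot
def snap(n,f):
    P=bot.camera_params(n); im=bot.capture(n); cv2.imwrite('pics/'+f+'.png',im[:,:,::-1]); np.save('pics/'+f+'.npy',P,allow_pickle=True); return im,P
def load(f):
    return cv2.imread('pics/'+f+'.png'),np.load('pics/'+f+'.npy',allow_pickle=True).item()
def ray(P,u,v):
    f=200/np.tan(np.radians(P['vertical_fov'])/2); M=np.array(P['cam_to_world'])
    d=M[:3,:3]@np.array([(u-P['cx'])/f,-(v-P['cy'])/f,-1]); return M[:3,3],d
def onz(P,u,v,z):
    o,d=ray(P,u,v); return o+d*(z-o[2])/d[2]
def proj(P,p):
    f=200/np.tan(np.radians(P['vertical_fov'])/2); M=np.array(P['cam_to_world']); c=M[:3,:3].T@(np.array(p)-M[:3,3])
    return P['cx']-f*c[0]/c[2],P['cy']+f*c[1]/c[2]
def tri(*obs):
    A=0;b=0
    for P,u,v in obs:
        o,d=ray(P,u,v); d=d/np.linalg.norm(d); Q=np.eye(3)-np.outer(d,d); A=A+Q; b=b+Q@o
    return np.linalg.solve(A,b)
E
python3 - <<'E'
from h import *
np.set_printoptions(precision=3,suppress=True)
for n in ['top','scene','wrist']:
    im,P=snap(n,n+'0'); print(n,P)
print(bot.get_state())
E
```

```text
pics
top {'vertical_fov': 57.241425412260995, 'cx': 313.2408326224384, 'cy': 203.9686078930546, 'cam_to_world': array([[ 0.009,  0.982, -0.187,  0.263],
       [-1.   ,  0.009, -0.002,  0.092],
       [-0.   ,  0.187,  0.982,  1.542],
       [ 0.   ,  0.   ,  0.   ,  1.   ]])}
scene {'vertical_fov': 48.992751130293264, 'cx': 323.3069530272381, 'cy': 201.13423527314612, 'cam_to_world': array([[-0.628,  0.414, -0.659, -0.461],
       [-0.778, -0.332,  0.533,  0.92 ],
       [ 0.002,  0.847,  0.531,  0.928],
       [ 0.   ,  0.   ,  0.   ,  1.   ]])}
wrist {'vertical_fov': 65.26391295495918, 'cx': 319.3175754420429, 'cy': 201.9389239419168, 'cam_to_world': array([[ 0.252,  0.936,  0.247,  0.213],
       [-0.968,  0.244,  0.063, -0.537],
       [-0.001, -0.255,  0.967,  0.384],
       [ 0.   ,  0.   ,  0.   ,  1.   ]])}
{'time_s': 0.15, 'qpos': array([-1.527,  0.159,  1.598,  0.   ,  1.386, -0.21 ]), 'qvel': array([-0.   , -0.001, -0.005, -0.001,  0.   , -0.002]), 'joint_efforts': array([  0.001, -38.592, -32.243,   0.07 ,   0.035,  -0.   ]), 'ee_pos': array([ 0.144, -0.556,  0.214]), 'tool_rot': array([-0.001,  0.992,  0.127,  0.   ]), 'contact_force': array([ 0.759, -0.865, -0.25 ]), 'ft_torque': array([0.053, 0.004, 0.044]), 'grip_force': 0.0, 'width': 1.0021241869777224}
```

View pics/top0.png

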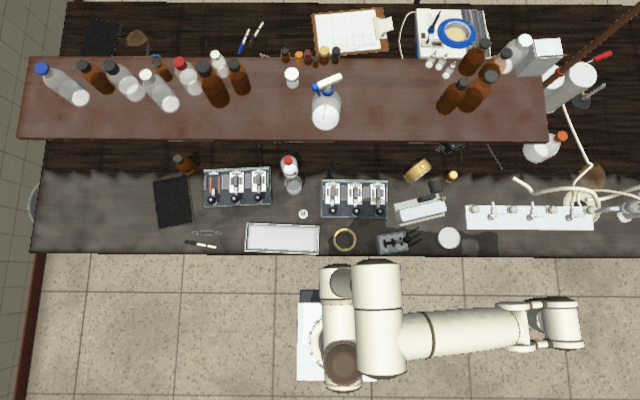

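View pics/scene0.png

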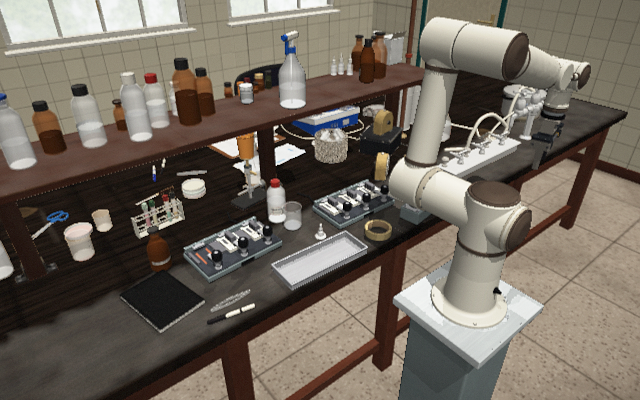

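Run:
```python
from h import *
im,P=load('top0')
cv2.imwrite('pics/z1.png',cv2.resize(im[155:260,240:470],None,fx=3.47,fy=3.47,interpolation=cv2.INTER_CUBIC))
print(proj(P,[0,0,0]))
for n,u,v,z in [('bedTL',321,180,.03),('TR',388,182,.03),('BL',321,217,.03),('BR',388,218,.03),('b2',203,170,.03),('b2',271,205,.03),('tray',245,222,.025),('tray',320,222,.025),('tray',245,252,.025),('tray',320,254,.025),('dark',400,243,.05),('white',420,208,.05)]: print(n,onz(P,u,v,z).round(3))
```

```text
(np.float64(335.8161635628765), np.float64(340.93538019565545))
bedTL [0.655 0.063 0.03 ]
TR [ 0.649 -0.221  0.03 ]
BL [0.496 0.062 0.03 ]
BR [ 0.494 -0.217  0.03 ]
b2 [0.694 0.568 0.03 ]
b2 [0.545 0.272 0.03 ]
tray [0.473 0.379 0.025]
tray [0.475 0.066 0.025]
tray [0.348 0.374 0.025]
tray [0.343 0.066 0.025]
dark [ 0.389 -0.259  0.05 ]
white [ 0.534 -0.346  0.05 ]
```

View pics/z1.png

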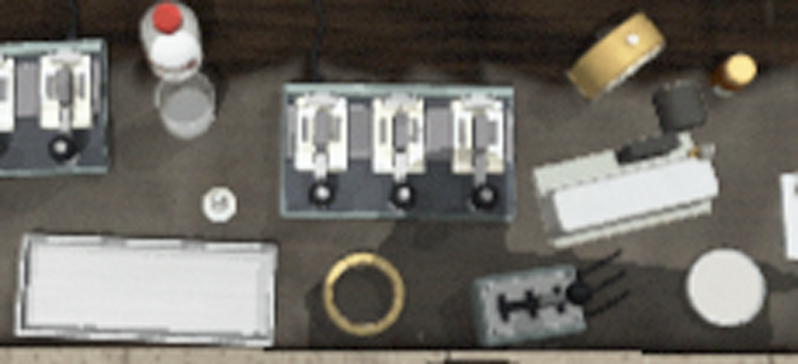

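>>> {"op": "move_arm", "data": {
  "motion": [
    [[0, 0, -20], [0, 0, 5]],
    [[0, 0, -20], [0, 0, 5]],
    [[0, 0, -20], [0, 0, 4.6]],
    [[16, -25, -4], [0, 0, 0]],
    [[16, -25, -4], [0, 0, 0]],
    [[16, -25, -4], [0, 0, 0]],
    [[16, -25, -4], [0, 0, 0]],
    [[16, -25, -4], [0, 0, 0]],
    [[16, -25, -4], [0, 0, 0]],
    [[16, -25, -4], [0, 0, 0]],
    [[16, -25, -4], [0, 0, 0]],
    [[16, -25, -4], [0, 0, 0]],
    [[16, -25, -4], [0, 0, 0]],
    [[16, -25, -4], [0, 0, 0]],
    [[16, -25, -4], [0, 0, 0]],
    [[16, -25, -4], [0, 0, 0]],
    [[16, -25, 0], [0, 0, 0]],
    [[0, 0, 0], [0, 0, 0]],
    [[0, 0, 0], [0, 0, 0]]
  ]
}}

```text
time_s: 1.73
ee_pos: [0.369, -0.2059, 0.3265]
tool_rot: [0.0, 1.0, 0.001, -0.0]
contact_force: [-0.2, -0.0, 0.0]
width: 1.003
grip_force: 0.0
```

Run:
```python
from h import *
im,P=snap('wrist','w1'); print(bot.get_state()['ee_pos'],bot.get_state()['tool_rot'],bot.get_state()['qpos'])
```

```text
[ 0.3685521  -0.20676161  0.32634908] [ 8.63041415e-05  9.99999942e-01  4.17407812e-05 -3.27426856e-04] [-7.98467918e-01 -3.04428144e-01  1.81720381e+00 -5.90529720e-04
  1.62915028e+00  7.72210585e-01]
```

View pics/w1.png

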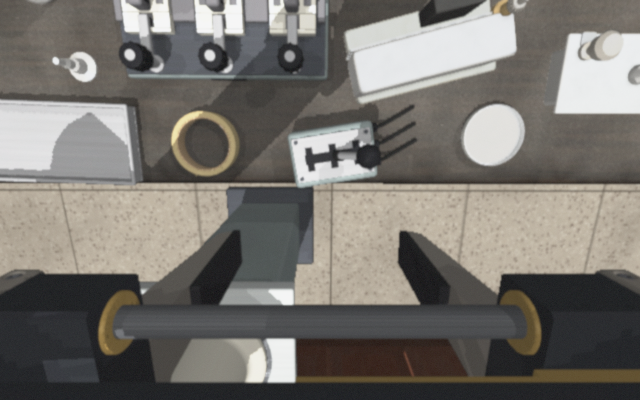

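>>> {"op": "move_arm", "data": {
  "motion": [
    [[25, -20, 0], [0, 0, 0]],
    [[25, -20, 0], [0, 0, 0]],
    [[25, -20, 0], [0, 0, 0]],
    [[25, -20, 0], [0, 0, 0]],
    [[20, -20, 0], [0, 0, 0]],
    [[0, 0, 0], [0, 0, 0]],
    [[0, 0, 0], [0, 0, 0]],
    [[0, 0, 0], [0, 0, 0]]
  ]
}}

```text
time_s: 2.45
ee_pos: [0.4882, -0.1082, 0.3262]
tool_rot: [0.0, 1.0, -0.001, -0.001]
contact_force: [-0.4, -0.3, -0.2]
width: 1.004
grip_force: 0.0
```

Run:
```python
from h import *
im,P=snap('wrist','w2'); print(bot.get_state()['ee_pos'],bot.get_state()['tool_rot'])
for p in [(.39,-.26,.05),(.575,-.08,.03)]: print(proj(P,p))
```

```text
[ 0.48811418 -0.10835301  0.32641727] [ 1.66853526e-04  9.99998688e-01 -1.57583125e-03 -3.35767538e-04]
(np.float64(419.79070141390457), np.float64(234.08259813654388))
(np.float64(300.0423132346951), np.float64(107.81351795187199))
```

View pics/w2.png

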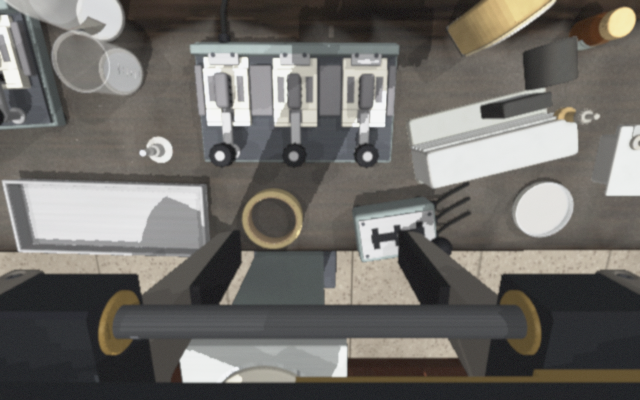

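```bash
cat > blobs.py <<'E'
from h import *
def dark(im,box,t=45,amin=60):
    u0,v0,u1,v1=box; m=(im[v0:v1,u0:u1].max(2)<t).astype('uint8')
    m=cv2.morphologyEx(m,cv2.MORPH_OPEN,np.ones((5,5),np.uint8))
    out=[]
    for c in cv2.findContours(m,0,2)[0]:
        if cv2.contourArea(c)<amin: continue
        (x,y),r=cv2.minEnclosingCircle(c); out.append((round(x+u0,1),round(y+v0,1),round(r,1),cv2.contourArea(c)))
    return sorted(out)
E
python3 - <<'E'
from blobs import *
for f,bx in [('w1',(110,30,320,85)),('w1',(350,135,390,175)),('w2',(200,130,390,180)),('w2',(425,225,465,265)),('top0',(325,200,390,220)),('top0',(395,228,415,248)),]:
    im,P=load(f); print(f,bx,dark(im,bx,50,5 if f=='top0' else 60))
a=cv2.resize(load('w1')[0][115:195,280:420],None,fx=4,fy=4,interpolation=2);b=cv2.resize(load('w2')[0][35:175,185:405],None,fx=3.5,fy=3.5,interpolation=2)
o=np.zeros((320+500,780,3),np.uint8);o[:320,:560]=a;o[320:320+490,:770]=b;cv2.imwrite('pics/z2.png',cv2.resize(o,None,fx=.73,fy=.73))
E
```

```text
w1 (110, 30, 320, 85) [(142.5, 60.0, 10.6, 186.0), (223.0, 59.0, 7.6, 66.5), (291.0, 59.1, 12.9, 224.0)]
w1 (350, 135, 390, 175) [(367.5, 154.5, 12.1, 165.0)]
w2 (200, 130, 390, 180) [(295.3, 153.3, 11.7, 137.0)]
w2 (425, 225, 465, 265) [(441.0, 241.5, 6.5, 74.0)]
top0 (325, 200, 390, 220) []
top0 (395, 228, 415, 248) [(407.0, 239.5, 3.9, 29.0)]
```

View pics/z2.png

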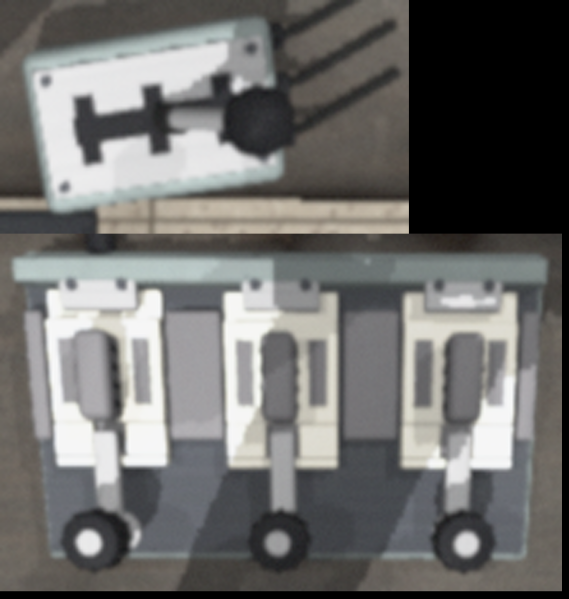

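Run:
```python
from h import *
np.set_printoptions(precision=4,suppress=True)
def circ(f,u,v,r0,r1):
    im,P=load(f); g=cv2.cvtColor(im,6)[v-25:v+25,u-25:u+25]; g=cv2.resize(g,None,fx=4,fy=4,interpolation=2)
    c=cv2.HoughCircles(g,3,1,40,param1=150,param2=15 if 0 else .5,minRadius=r0*4,maxRadius=r1*4) if 0 else cv2.HoughCircles(g,cv2.HOUGH_GRADIENT,1,300,param1=150,param2=8,minRadius=r0*4,maxRadius=r1*4)
    x,y,r=c[0,0]; return P,u-25+(x+.5)/4-.5,v-25+(y+.5)/4-.5,r/4
K={}
for n,a,b,r in [('ball',(368,156),(441,245),(10,14)),('k2',(135,56),(222,155),(9,14)),('k1',(213,56),(294,155),(9,14)),('k0',(291,57),(366,155),(9,14))]:
    A=circ('w1',*a,*r);B=circ('w2',*b,*r); print(n,np.round(A[1:],1),np.round(B[1:],1),tri(A[:3],B[:3]),onz(*B[:3],.079))
```

```text
ball [367.5 155.8  11.8] [425.2 228.8  10.7] [ 0.3867 -0.2788  0.0178] [ 0.409  -0.2572  0.079 ]
k2 [133.2  53.2   9.1] [225.5 153.5  10.6] [0.516  0.0139 0.0946] [0.5154 0.0172 0.079 ]
k1 [214.   53.8  10. ] [297.2 152.8   9.9] [ 0.5166 -0.0781  0.0868] [ 0.5162 -0.0781  0.079 ]Traceback (most recent call last):
  File "<stdin>", line 9, in <module>
  File "<stdin>", line 6, in circ
TypeError: 'NoneType' object is not subscriptable
```

Run:
```python
from h import *
np.set_printoptions(precision=4,suppress=True)
P1=load('w1')[1];P2=load('w2')[1];T=load('top0')[1]
for n,a,b,t in [('k2',(134,55),(222.2,155.3),(332.5,210.6)),('k1',(213,55.5),(294.2,155.3),(355.9,210.9)),('k0',(291,56),(366.6,155.3),(380,210.6))]:
    print(n,tri((P1,*a),(P2,*b)),onz(P2,*b,.093),onz(T,*t,.093))
print('ball',tri((P1,368,155.6),(T,407,239.3)),tri((P1,368,155.6),(P2,441,244)),onz(P1,368,155.6,.116))
# box plate corners at z .056
c=[onz(P1,280+x/2.92,115+y/2.92,.056) for x,y in [(30,62),(267,22),(285,178),(48,208)]]
c=np.array(c);print(c,c.mean(0),'yaw',np.degrees(np.arctan2(*(-(c[0]-c[1]+c[3]-c[2])[:2]*[1,-1]))))
# bed front edge, back bar corners
for x,y in [(50,555),(525,555)]: print('bedfront',onz(P2,185+x/2.555,35+(y-233.6)/2.555,.03))
# cassette ribs ends
for X,Y in [(97,330),(97,424),(280,333),(280,424),(464,333),(464,424)]: print('rib',onz(P2,185+X/2.555,35+(Y-233.6)/2.555,.07))
# tray rim in w2
for p in [(4,182),(207,181),(207,252),(18,250)]: print('tray',onz(P2,*p,.025))
```

```text
k2 [0.5142 0.0188 0.0877] [0.5146 0.0174 0.093 ] [0.5124 0.0175 0.093 ]
k1 [ 0.5141 -0.0751  0.0853] [ 0.5144 -0.0751  0.093 ] [ 0.512  -0.0763  0.093 ]
k0 [ 0.5138 -0.1698  0.0855] [ 0.5142 -0.1682  0.093 ] [ 0.5141 -0.1729  0.093 ]
ball [ 0.3978 -0.2646  0.1292] [ 0.3986 -0.266   0.1129] [ 0.3977 -0.264   0.116 ]
[[ 0.4174 -0.1647  0.056 ]
 [ 0.436  -0.2761  0.056 ]
 [ 0.3621 -0.2883  0.056 ]
 [ 0.3468 -0.1721  0.056 ]] [ 0.3906 -0.2253  0.056 ] yaw 8.477453002357974
bedfront [0.4995 0.0638 0.03  ]
bedfront [ 0.4989 -0.2137  0.03  ]
rib [0.6166 0.015  0.07  ]
rib [0.5717 0.0186 0.07  ]
rib [ 0.6151 -0.0761  0.07  ]
rib [ 0.5715 -0.0751  0.07  ]
rib [ 0.6149 -0.1679  0.07  ]
rib [ 0.5714 -0.1695  0.07  ]
tray [0.467  0.3764 0.025 ]
tray [0.4679 0.0649 0.025 ]
tray [0.3502 0.076  0.025 ]
tray [0.3545 0.383  0.025 ]
```

>>> {"op": "move_arm", "data": {
  "motion": [
    [[-15, 26.3, 20], [0, 0, 0]],
    [[-15, 26.3, 20], [0, 0, 0]],
    [[-15, 26.3, 20], [0, 0, 0]],
    [[-15, 26.3, 20], [0, 0, 0]],
    [[-15, 26.3, 20], [0, 0, 0]],
    [[-15, 26.3, 20], [0, 0, 0]],
    [[0, 0, 0], [0, 0, -4.25]],
    [[0, 0, 0], [0, 0, -4.25]],
    [[0, 0, 20], [0, 0, 0]],
    [[0, 0, 20], [0, 0, 0]],
    [[0, 0, 20], [0, 0, 0]],
    [[0, 0, 0], [0, 0, 0]],
    [[0, 0, 0], [0, 0, 0]],
    [[0, 0, 0], [0, 0, 0]]
  ],
  "grip": 50
}}

```text
time_s: 3.67
ee_pos: [0.3986, -0.2657, 0.1479]
tool_rot: [0.001, 0.997, 0.073, 0.001]
contact_force: [0.4, 0.2, 0.4]
width: 0.545
grip_force: 0.0
```

>>> {"op": "move_arm", "data": {
  "motion": [
    [[0, 0, 10], [0, 0, 0]],
    [[0, 0, 10], [0, 0, 0]],
    [[0, 0, 10], [0, 0, 0]],
    [[0, 0, 10], [0, 0, 0]],
    [[0, 0, 0], [0, 0, 0]],
    [[0, 0, 0], [0, 0, 0]]
  ]
}}

```text
time_s: 4.17
ee_pos: [0.3981, -0.264, 0.1055]
tool_rot: [-0.001, 0.997, 0.074, -0.001]
contact_force: [-0.3, -0.6, -0.4]
width: 0.545
grip_force: 0.0
```

Run:
```python
from h import *
im,P=snap('wrist','w3');cv2.imwrite('pics/w3.png',im[:,:,::-1]); print(bot.get_state()['contact_force'])
print([np.round(proj(P,p)) for p in [(.398,-.266,.116),(.391,-.223,.05)]])
```

```text
[-0.79876011 -0.48631153  1.86610361]
[array([325., 253.]), array([266., 218.])]
```

View pics/w3.png

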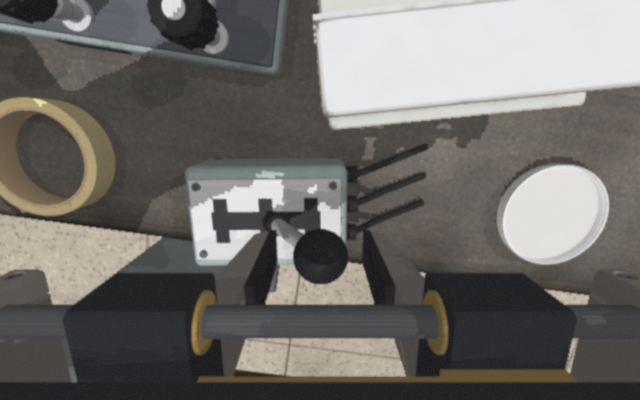

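>>> {"op": "move_arm", "data": {
  "motion": [
    [[0, -8, 0], [0, 0, 0]],
    [[0, -8, 0], [0, 0, 0]],
    [[0, -8, 0], [0, 0, 0]],
    [[0, -8, 0], [0, 0, 0]],
    [[0, -8, 0], [0, 0, 0]],
    [[0, -6, 0], [0, 0, 0]],
    [[0, -6, 0], [0, 0, 0]],
    [[0, 0, 0], [0, 0, 0]],
    [[0, 0, 0], [0, 0, 0]]
  ]
}}

```text
time_s: 4.97
ee_pos: [0.3903, -0.2118, 0.1058]
tool_rot: [-0.001, 0.997, 0.074, -0.001]
contact_force: [0.4, 0.0, -0.4]
width: 0.547
grip_force: 0.0
```

Run:
```python
from h import *
im,P=snap('wrist','w4');cv2.imwrite('pics/w4.png',im[:,:,::-1]); print(bot.get_state()['ee_pos'],bot.get_state()['contact_force'])
print([np.round(proj(P,p)) for p in [(.391,-.223,.13),(.391,-.223,.05)]])
```

```text
[ 0.39032708 -0.21202891  0.10577254] [ 0.27668589  0.52303503 -0.37839061]
[array([343., 265.]), array([336., 218.])]
```

View pics/w4.png

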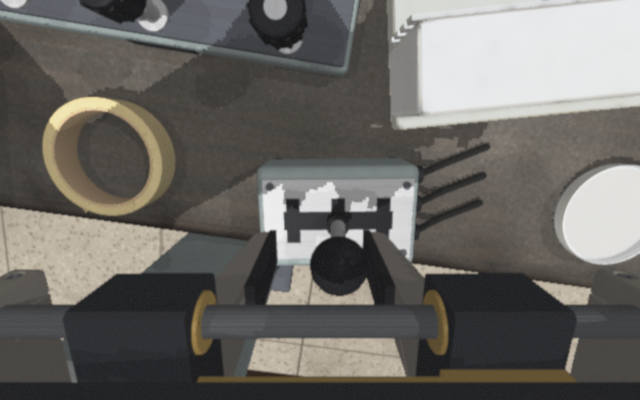

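>>> {"op": "move_arm", "data": {
  "motion": [
    [[0, 0, 0], [0, 0, 0]],
    [[0, 0, 0], [0, 0, 0]],
    [[0, 0, 0], [0, 0, 0]],
    [[0, 0, 0], [0, 0, 0]],
    [[0, 0, 0], [0, 0, 0]],
    [[0, 0, 0], [0, 0, 0]],
    [[0, 0, 0], [0, 0, 0]],
    [[0, 0, 0], [0, 0, 0]],
    [[0, 0, 0], [0, 0, 0]],
    [[0, 0, 0], [0, 0, 0]],
    [[0, 0, 0], [0, 0, 0]],
    [[0, 0, 0], [0, 0, 0]],
    [[0, 0, 0], [0, 0, 0]],
    [[0, 0, 0], [0, 0, 0]],
    [[0, 0, 0], [0, 0, 0]],
    [[0, 0, 0], [0, 0, 0]],
    [[0, 0, 0], [0, 0, 0]],
    [[0, 0, 0], [0, 0, 0]]
  ]
}}

```text
time_s: 6.52
ee_pos: [0.391, -0.2132, 0.1066]
tool_rot: [-0.0, 0.997, 0.074, -0.0]
contact_force: [-1.1, 0.3, -0.3]
width: 0.544
grip_force: 0.0
```

>>> {"op": "move_arm", "data": {
  "motion": [
    [[0, 0, 0], [0, 0, 0]],
    [[0, 0, 0], [0, 0, 0]],
    [[0, 0, 0], [0, 0, 0]],
    [[0, 0, 0], [0, 0, 0]],
    [[0, 0, 0], [0, 0, 0]],
    [[0, 0, 0], [0, 0, 0]],
    [[0, 0, 0], [0, 0, 0]],
    [[0, 0, 0], [0, 0, 0]],
    [[0, 0, 0], [0, 0, 0]],
    [[0, 0, 0], [0, 0, 0]],
    [[0, -7, 0], [0, 0, 0]],
    [[0, -7, 0], [0, 0, 0]],
    [[0, -7, 0], [0, 0, 0]],
    [[0, -7, 0], [0, 0, 0]],
    [[0, -7, 0], [0, 0, 0]],
    [[0, -7, 0], [0, 0, 0]],
    [[0, 0, 0], [0, 0, 0]],
    [[0, 0, 0], [0, 0, 0]],
    [[0, 0, 0], [0, 0, 0]],
    [[0, 0, 0], [0, 0, 0]]
  ]
}}

```text
time_s: 8.18
ee_pos: [0.3848, -0.1714, 0.1066]
tool_rot: [-0.0, 0.997, 0.074, -0.0]
contact_force: [0.1, 0.0, 0.8]
width: 0.541
grip_force: 0.0
```

Run:
```python
from h import *
im,P=snap('wrist','w5'); print(bot.get_state()['ee_pos'],bot.get_state()['contact_force'])
import blobs
print([(a,np.round(proj(P,(.391-.148*80e-3*np.sin(a),-.2235+.989*.08*np.sin(a),.05+.08*np.cos(a))))) for a in (.4,.5,.6)])
print(blobs.dark(im,(275,230,365,300),60,40))
```

```text
[ 0.38482433 -0.17155908  0.10656632] [ 0.05718543 -0.13942584 -0.12395294]
[(0.4, array([361., 260.])), (0.5, array([347., 258.])), (0.6, array([334., 254.]))]
[(290.5, 237.5, 16.1, 172.0), (337.0, 253.6, 28.0, 2108.0)]
```

>>> {"op": "move_arm", "data": {
  "motion": [
    [[0, 0, -20], [0, 0, 0]],
    [[0, 0, -20], [0, 0, 0]],
    [[0, 0, -20], [0, 0, 0]],
    [[0, 0, -20], [0, 0, 4.25]],
    [[0, 0, 0], [0, 0, 4.25]],
    [[22, -10, 0], [0, 0, 0]],
    [[22, -20, 0], [0, 0, 0]],
    [[22, -20, 0], [0, 0, 0]],
    [[0, -25, 0], [0, 0, 0]],
    [[0, -20, 0], [0, 0, 0]],
    [[0, 0, 0], [0, 0, 0]],
    [[0, 0, 0], [0, 0, 0]],
    [[0, 0, 0], [0, 0, 0]]
  ]
}}

```text
time_s: 9.32
ee_pos: [0.4509, -0.0774, 0.1866]
tool_rot: [0.0, 1.0, -0.001, -0.0]
contact_force: [0.3, -0.1, 0.0]
width: 0.547
grip_force: 0.0
```

Run:
```python
from h import *
im,P=snap('wrist','w6'); print(bot.get_state()['ee_pos'],bot.get_state()['tool_rot'])
print([np.round(proj(P,p)) for p in [(.514,-.1705,.093),(.514,-.0755,.093),(.514,.0195,.093),(.594,-.17,.07)]])
```

```text
[ 0.45094951 -0.07767078  0.1866735 ] [ 1.80596289e-04  9.99999460e-01 -1.02256117e-03  3.90805201e-05]
[array([433., 129.]), array([318., 129.]), array([203., 130.]), array([432.,  30.])]
```

View pics/w6.png

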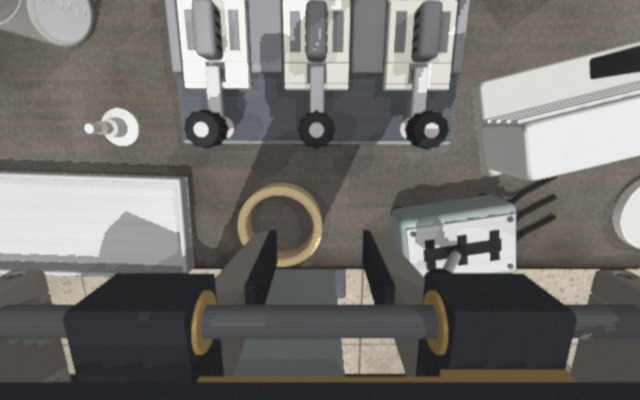

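>>> {"op": "move_arm", "data": {
  "motion": [
    [[16, 23, 10], [0, 0, 0]],
    [[16, 23, 10], [0, 0, 0]],
    [[16, 23, 10], [0, 0, 0]],
    [[15, 23.5, 10], [0, 0, 0]],
    [[0, 0, 0], [0, 0, 0]],
    [[0, 0, 15], [0, 0, 0]],
    [[0, 0, 15], [0, 0, 0]],
    [[0, 0, 15], [0, 0, 0]],
    [[0, 0, 15], [0, 0, 0]],
    [[0, 0, 14], [0, 0, 0]],
    [[0, 0, 0], [0, 0, 0]],
    [[0, 0, 0], [0, 0, 0]]
  ]
}}

```text
time_s: 10.37
ee_pos: [0.5131, -0.1695, 0.0724]
tool_rot: [-0.0, 1.0, -0.001, -0.001]
contact_force: [0.1, 0.5, 0.7]
width: 0.544
grip_force: 0.0
```

>>> {"op": "move_arm", "data": {
  "motion": [
    [[0, 0, 0], [0, 0, 0]],
    [[0, 0, 0], [0, 0, 0]],
    [[0, 0, 0], [0, 0, 0]],
    [[0, 0, 0], [0, 0, 0]],
    [[0, 0, 0], [0, 0, 0]],
    [[0, 0, 0], [0, 0, 0]]
  ],
  "grip": 20
}}

```text
time_s: 10.87
ee_pos: [0.5143, -0.1698, 0.0735]
tool_rot: [0.001, 1.0, -0.0, 0.001]
contact_force: [-0.4, -1.4, 3.8]
width: 0.319
grip_force: 30.0
```

>>> {"op": "move_arm", "data": {
  "motion": [
    [[0, 0, -5], [0, 0, 0]],
    [[0, 0, -5], [0, 0, 0]],
    [[0, 0, -4], [0, 0, 0]],
    [[0, 0, 0], [0, 0, 0]],
    [[0, 0, 0], [0, 0, 0]]
  ]
}}

```text
time_s: 11.28
ee_pos: [0.5144, -0.1697, 0.0862]
tool_rot: [0.001, 1.0, -0.001, 0.001]
contact_force: [5.0, -3.4, -7.1]
width: 0.32
grip_force: 30.0
```

>>> {"op": "move_arm", "data": {
  "motion": [
    [[0, 0, 0], [0, 0, -6.6]],
    [[0, 0, 0], [0, 0, -6.6]],
    [[0, 0, 0], [0, 0, -6.6]],
    [[0, 0, 0], [0, 0, -6.6]],
    [[0, 0, 0], [0, 0, -6.6]],
    [[0, 0, 0], [0, 0, -6.6]],
    [[0, 0, 0], [0, 0, -6.6]],
    [[0, 0, 0], [0, 0, -6.6]],
    [[0, 0, 0], [0, 0, -6.6]],
    [[0, 0, 0], [0, 0, -6.6]],
    [[0, 0, 0], [0, 0, -6.6]],
    [[0, 0, 0], [0, 0, -6.6]],
    [[0, 0, 0], [0, 0, -6.6]],
    [[0, 0, 0], [0, 0, 0]],
    [[0, 0, 0], [0, 0, 0]]
  ]
}}

```text
time_s: 12.53
ee_pos: [0.5139, -0.169, 0.0859]
tool_rot: [-0.0, 0.734, 0.679, 0.0]
contact_force: [5.0, -1.5, -7.6]
width: 0.316
grip_force: 30.0
```

>>> {"op": "move_arm", "data": {
  "motion": [
    [[0, 0, 5], [0, 0, 0]],
    [[0, 0, 5], [0, 0, 0]],
    [[0, 0, 5], [0, 0, 0]],
    [[0, 0, 0], [0, 0, 0]]
  ]
}}

```text
time_s: 12.87
ee_pos: [0.514, -0.1691, 0.0716]
tool_rot: [-0.0, 0.733, 0.68, 0.0]
contact_force: [3.1, -0.9, -3.6]
width: 0.319
grip_force: 30.0
```

>>> {"op": "move_arm", "data": {
  "motion": [
    [[0, 0, 0], [0, 0, 0]],
    [[0, 0, 0], [0, 0, 0]],
    [[0, 0, 0], [0, 0, 0]],
    [[0, 0, 0], [0, 0, 0]],
    [[0, 0, -13], [0, 0, 0]],
    [[0, 0, -13], [0, 0, 0]],
    [[0, 0, -14], [0, 0, 6.6]],
    [[0, 0, 0], [0, 0, 6.6]],
    [[0, 0, 0], [0, 0, 6.6]],
    [[0, 0, 0], [0, 0, 6.6]],
    [[0, 0, 0], [0, 0, 6.6]],
    [[0, 0, 0], [0, 0, 6.6]],
    [[0, 0, 0], [0, 0, 6.6]],
    [[0, 0, 0], [0, 0, 6.6]],
    [[0, 0, 0], [0, 0, 6.6]],
    [[0, 0, 0], [0, 0, 6.6]],
    [[0, 0, 0], [0, 0, 6.6]],
    [[0, 0, 0], [0, 0, 6.6]],
    [[0, 0, 0], [0, 0, 6.6]]
  ],
  "grip": 46
}}

```text
time_s: 14.45
ee_pos: [0.5136, -0.1693, 0.1117]
tool_rot: [-0.0, 1.0, -0.003, -0.0]
contact_force: [1.0, 0.3, -0.3]
width: 0.497
grip_force: 0.0
```

>>> {"op": "move_arm", "data": {
  "motion": [
    [[0, -24, 0], [0, 0, 0]],
    [[0, -24, 0], [0, 0, 0]],
    [[0, -24, 0], [0, 0, 0]],
    [[0, -23, 0], [0, 0, 0]],
    [[0, 0, 0], [0, 0, 0]],
    [[0, 0, 0], [0, 0, 0]],
    [[0, 0, 0], [0, 0, 0]]
  ]
}}

```text
time_s: 15.03
ee_pos: [0.514, -0.0748, 0.1118]
tool_rot: [0.0, 1.0, -0.0, 0.0]
contact_force: [-0.1, -0.2, 0.7]
width: 0.505
grip_force: 0.0
```

>>> {"op": "move_arm", "data": {
  "motion": [
    [[0, 0, 13], [0, 0, 0]],
    [[0, 0, 13], [0, 0, 0]],
    [[0, 0, 13], [0, 0, 0]],
    [[0, 0, 0], [0, 0, 0]],
    [[0, 0, 0], [0, 0, 0]]
  ]
}}

```text
time_s: 15.45
ee_pos: [0.5134, -0.075, 0.0722]
tool_rot: [-0.0, 1.0, -0.001, -0.001]
contact_force: [0.8, 0.4, 0.6]
width: 0.5
grip_force: 0.0
```

>>> {"op": "move_arm", "data": {
  "motion": [
    [[0, 0, 0], [0, 0, 0]],
    [[0, 0, 0], [0, 0, 0]],
    [[0, 0, 0], [0, 0, 0]],
    [[0, 0, 0], [0, 0, 0]],
    [[0, 0, 0], [0, 0, 0]],
    [[0, 0, -5], [0, 0, 0]],
    [[0, 0, -5], [0, 0, 0]],
    [[0, 0, -4], [0, 0, 0]],
    [[0, 0, 0], [0, 0, 0]]
  ],
  "grip": 20
}}

```text
time_s: 16.2
ee_pos: [0.5146, -0.0747, 0.0869]
tool_rot: [0.001, 1.0, -0.0, 0.001]
contact_force: [5.0, -4.5, -8.1]
width: 0.315
grip_force: 30.0
```

>>> {"op": "move_arm", "data": {
  "motion": [
    [[0, 0, 0], [0, 0, -6.6]],
    [[0, 0, 0], [0, 0, -6.6]],
    [[0, 0, 0], [0, 0, -6.6]],
    [[0, 0, 0], [0, 0, -6.6]],
    [[0, 0, 0], [0, 0, -6.6]],
    [[0, 0, 0], [0, 0, -6.6]],
    [[0, 0, 0], [0, 0, -6.6]],
    [[0, 0, 0], [0, 0, -6.6]],
    [[0, 0, 0], [0, 0, -6.6]],
    [[0, 0, 0], [0, 0, -6.6]],
    [[0, 0, 0], [0, 0, -6.6]],
    [[0, 0, 0], [0, 0, -6.6]],
    [[0, 0, 0], [0, 0, -6.6]],
    [[0, 0, 0], [0, 0, 0]],
    [[0, 0, 0], [0, 0, 0]]
  ]
}}

```text
time_s: 17.45
ee_pos: [0.5143, -0.0746, 0.0864]
tool_rot: [0.001, 0.734, 0.679, 0.0]
contact_force: [4.3, -3.2, -6.7]
width: 0.315
grip_force: 30.0
```

>>> {"op": "move_arm", "data": {
  "motion": [
    [[0, 0, 5], [0, 0, 0]],
    [[0, 0, 5], [0, 0, 0]],
    [[0, 0, 5], [0, 0, 0]],
    [[0, 0, 0], [0, 0, 0]]
  ]
}}

```text
time_s: 17.78
ee_pos: [0.5153, -0.0753, 0.0761]
tool_rot: [0.001, 0.733, 0.68, -0.0]
contact_force: [-10.1, -0.2, 27.5]
width: 0.312
grip_force: 30.1
```

>>> {"op": "move_arm", "data": {
  "motion": [
    [[0, 0, 0], [0, 0, 0]],
    [[0, 0, 0], [0, 0, 0]],
    [[0, 0, 0], [0, 0, 0]],
    [[0, 0, 0], [0, 0, 0]],
    [[0, 0, -13], [0, 0, 0]],
    [[0, 0, -13], [0, 0, 0]],
    [[0, 0, -14], [0, 0, 6.6]],
    [[0, 0, 0], [0, 0, 6.6]],
    [[0, 0, 0], [0, 0, 6.6]],
    [[0, 0, 0], [0, 0, 6.6]],
    [[0, 0, 0], [0, 0, 6.6]],
    [[0, 0, 0], [0, 0, 6.6]],
    [[0, 0, 0], [0, 0, 6.6]],
    [[0, 0, 0], [0, 0, 6.6]],
    [[0, 0, 0], [0, 0, 6.6]],
    [[0, 0, 0], [0, 0, 6.6]],
    [[0, 0, 0], [0, 0, 6.6]],
    [[0, 0, 0], [0, 0, 6.6]],
    [[0, 0, 0], [0, 0, 6.6]]
  ],
  "grip": 46
}}

```text
time_s: 19.37
ee_pos: [0.5134, -0.0739, 0.1109]
tool_rot: [-0.0, 1.0, -0.004, -0.001]
contact_force: [0.2, 0.6, -0.5]
width: 0.5
grip_force: 0.0
```

>>> {"op": "move_arm", "data": {
  "motion": [
    [[0, -24, 0], [0, 0, 0]],
    [[0, -23, 0], [0, 0, 0]],
    [[0, -23, 0], [0, 0, 0]],
    [[0, -23, 0], [0, 0, 0]],
    [[0, 0, 0], [0, 0, 0]],
    [[0, 0, 0], [0, 0, 0]],
    [[0, 0, 0], [0, 0, 0]]
  ]
}}

```text
time_s: 19.95
ee_pos: [0.5138, 0.0183, 0.1113]
tool_rot: [0.0, 1.0, -0.001, -0.0]
contact_force: [0.3, -0.2, 0.7]
width: 0.501
grip_force: 0.0
```

>>> {"op": "move_arm", "data": {
  "motion": [
    [[0, 0, 13], [0, 0, 0]],
    [[0, 0, 13], [0, 0, 0]],
    [[0, 0, 13], [0, 0, 0]],
    [[0, 0, 0], [0, 0, 0]],
    [[0, 0, 0], [0, 0, 0]]
  ]
}}

```text
time_s: 20.37
ee_pos: [0.5134, 0.0179, 0.0721]
tool_rot: [-0.0, 1.0, -0.001, -0.001]
contact_force: [-0.5, -0.2, -0.2]
width: 0.504
grip_force: 0.0
```

>>> {"op": "move_arm", "data": {
  "motion": [
    [[0, 0, 0], [0, 0, 0]],
    [[0, 0, 0], [0, 0, 0]],
    [[0, 0, 0], [0, 0, 0]],
    [[0, 0, 0], [0, 0, 0]],
    [[0, 0, 0], [0, 0, 0]],
    [[0, 0, -5], [0, 0, 0]],
    [[0, 0, -5], [0, 0, 0]],
    [[0, 0, -4], [0, 0, 0]],
    [[0, 0, 0], [0, 0, 0]]
  ],
  "grip": 20
}}

```text
time_s: 21.12
ee_pos: [0.5148, 0.0197, 0.0869]
tool_rot: [-0.001, 1.0, -0.001, 0.001]
contact_force: [4.5, 4.8, -7.7]
width: 0.317
grip_force: 30.0
```

>>> {"op": "move_arm", "data": {
  "motion": [
    [[0, 0, 0], [0, 0, -6.6]],
    [[0, 0, 0], [0, 0, -6.6]],
    [[0, 0, 0], [0, 0, -6.6]],
    [[0, 0, 0], [0, 0, -6.6]],
    [[0, 0, 0], [0, 0, -6.6]],
    [[0, 0, 0], [0, 0, -6.6]],
    [[0, 0, 0], [0, 0, -6.6]],
    [[0, 0, 0], [0, 0, -6.6]],
    [[0, 0, 0], [0, 0, -6.6]],
    [[0, 0, 0], [0, 0, -6.6]],
    [[0, 0, 0], [0, 0, -6.6]],
    [[0, 0, 0], [0, 0, -6.6]],
    [[0, 0, 0], [0, 0, -6.6]],
    [[0, 0, 0], [0, 0, 0]],
    [[0, 0, 0], [0, 0, 0]]
  ]
}}

```text
time_s: 22.37
ee_pos: [0.5151, 0.0198, 0.0864]
tool_rot: [0.0, 0.733, 0.68, 0.002]
contact_force: [5.4, 4.8, -8.0]
width: 0.316
grip_force: 30.0
```

>>> {"op": "move_arm", "data": {
  "motion": [
    [[0, 0, 4], [0, 0, 0]],
    [[0, 0, 4], [0, 0, 0]],
    [[0, 0, 4], [0, 0, 0]],
    [[0, 0, 0], [0, 0, 0]]
  ]
}}

```text
time_s: 22.7
ee_pos: [0.5151, 0.0198, 0.0742]
tool_rot: [0.0, 0.733, 0.68, 0.002]
contact_force: [3.9, 5.8, -4.6]
width: 0.317
grip_force: 30.0
```

>>> {"op": "move_arm", "data": {
  "motion": [
    [[0, 0, 0], [0, 0, 0]],
    [[0, 0, 0], [0, 0, 0]],
    [[0, 0, 0], [0, 0, 0]],
    [[0, 0, 0], [0, 0, 0]],
    [[0, 0, -20], [0, 0, 0]],
    [[0, 0, -20], [0, 0, 0]],
    [[0, 0, -20], [0, 0, 6.6]],
    [[0, 0, -20], [0, 0, 6.6]],
    [[0, 0, -20], [0, 0, 6.6]],
    [[0, 0, 0], [0, 0, 6.6]],
    [[0, 0, 0], [0, 0, 6.6]],
    [[0, 0, 0], [0, 0, 6.6]],
    [[0, 0, 0], [0, 0, 6.6]],
    [[0, 0, 0], [0, 0, 6.6]],
    [[0, 0, 0], [0, 0, 6.6]],
    [[0, 0, 0], [0, 0, 6.6]],
    [[0, 0, 0], [0, 0, 6.6]],
    [[0, 0, 0], [0, 0, 6.6]],
    [[0, 0, 0], [0, 0, 6.6]]
  ],
  "grip": 46
}}

```text
time_s: 24.28
ee_pos: [0.514, 0.0185, 0.1748]
tool_rot: [0.0, 1.0, -0.003, 0.0]
contact_force: [-0.3, -0.9, -0.3]
width: 0.5
grip_force: 0.0
```

>>> {"op": "move_arm", "data": {
  "motion": [
    [[-15, 22, -5], [0, 0, 0]],
    [[-15, 22, -5], [0, 0, 0]],
    [[-15, 22, -5], [0, 0, 0]],
    [[-15, 22, -5], [0, 0, 0]],
    [[0, 0, 0], [0, 0, 0]],
    [[0, 0, 0], [0, 0, 0]],
    [[0, 0, 0], [0, 0, 0]]
  ]
}}

```text
time_s: 24.87
ee_pos: [0.4541, -0.069, 0.1947]
tool_rot: [-0.0, 1.0, -0.001, 0.0]
contact_force: [-0.5, 0.5, 0.3]
width: 0.499
grip_force: 0.0
```

Run:
```python
from h import *
im,P=snap('wrist','w7'); print(bot.get_state()['ee_pos'],bot.get_state()['tool_rot'])
print([np.round(proj(P,(.594,y,.07))) for y in (-.17,-.075,.02)])
print([np.round(proj(P,(x,y,.025))) for x in (.353,.467) for y in (.073,.373)])
```

```text
[ 0.45416713 -0.0686511   0.19448346] [-1.88519865e-04  9.99999949e-01 -2.57757498e-04 -2.75960249e-05]
[array([438.,  36.]), array([327.,  36.]), array([217.,  36.])]
[array([201., 269.]), array([-50., 269.]), array([191., 174.]), array([-82., 175.])]
```

View pics/w7.png

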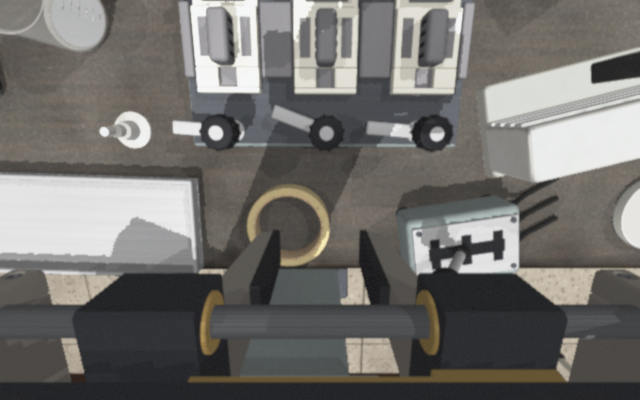

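>>> {"op": "move_arm", "data": {
  "motion": [
    [[20, 2, 10], [0, 0, 0]],
    [[20, 2, 10], [0, 0, 0]],
    [[20, 2, 10], [0, 0, 0]],
    [[0, 0, 20], [0, 0, 0]],
    [[0, 0, 20], [0, 0, 0]],
    [[0, 0, 18], [0, 0, 0]],
    [[0, 0, 17], [0, 0, 0]],
    [[0, 0, 17], [0, 0, 0]],
    [[0, 0, 0], [0, 0, 0]],
    [[0, 0, 0], [0, 0, 0]]
  ]
}}

```text
time_s: 25.75
ee_pos: [0.5133, -0.0741, 0.0716]
tool_rot: [-0.001, 1.0, 0.0, -0.001]
contact_force: [-0.2, -0.0, 0.1]
width: 0.497
grip_force: 0.0
```

>>> {"op": "move_arm", "data": {
  "motion": [
    [[0, 0, 0], [0, 0, 0]],
    [[0, 0, 0], [0, 0, 0]],
    [[0, 0, 0], [0, 0, 0]],
    [[0, 0, 0], [0, 0, 0]],
    [[0, 0, 0], [0, 0, 0]],
    [[0, 0, -4], [0, 0, 0]],
    [[0, 0, 0], [0, 0, -6]],
    [[0, 0, 0], [0, 0, -6]],
    [[0, 0, 0], [0, 0, -5]],
    [[0, 0, 0], [0, 0, 0]],
    [[0, 0, 3], [0, 0, 0]],
    [[0, 0, 0], [0, 0, 0]]
  ],
  "grip": 20
}}

```text
time_s: 26.75
ee_pos: [0.5148, -0.075, 0.074]
tool_rot: [-0.0, 0.989, 0.147, 0.001]
contact_force: [2.7, 3.1, 0.6]
width: 0.315
grip_force: 30.0
```

>>> {"op": "move_arm", "data": {
  "motion": [
    [[0, 0, 0], [0, 0, 0]],
    [[0, 0, 0], [0, 0, 0]],
    [[0, 0, 0], [0, 0, 0]],
    [[0, 0, 0], [0, 0, 0]],
    [[0, 0, -20], [0, 0, 0]],
    [[0, 0, -20], [0, 0, 0]],
    [[0, 0, -20], [0, 0, 6]],
    [[0, 0, -20], [0, 0, 6]],
    [[0, 0, -10], [0, 0, 5]],
    [[0, 0, 0], [0, 0, 0]],
    [[0, 0, 0], [0, 0, 0]],
    [[0, 0, 0], [0, 0, 0]]
  ],
  "grip": 46
}}

```text
time_s: 27.75
ee_pos: [0.5132, -0.0751, 0.1624]
tool_rot: [-0.0, 1.0, 0.001, -0.001]
contact_force: [-0.8, -0.0, 0.7]
width: 0.499
grip_force: 0.0
```

Run:
```python
from h import *
np.set_printoptions(precision=4,suppress=True)
im,P=snap('wrist','w8'); print(bot.get_state()['ee_pos'],bot.get_state()['tool_rot'])
cv2.imwrite('pics/z3.png',cv2.resize(im[:240,140:560,::-1],None,fx=1.9,fy=1.9,interpolation=2))
T=load('top0')[1]
print('bottle',[onz(T,*p,.16) for p in [(288,160)]])
im,P=snap('top','t1'); o=cv2.resize(im[150:260,230:400,::-1],None,fx=3.4,fy=3.4,interpolation=2); cv2.imwrite('pics/z4.png',o)
```

```text
[ 0.513  -0.075   0.1621] [-0.0004  1.      0.0003 -0.0012]
bottle [array([0.7009, 0.1955, 0.16  ])]
```

View pics/z3.png

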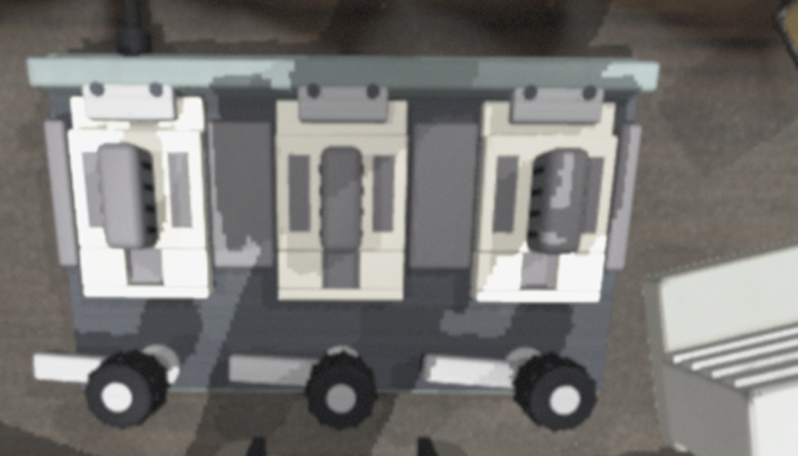

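Run:
```python
from h import *
np.set_printoptions(precision=4,suppress=True)
P=load('w8')[1];P2=load('w2')[1]
for X,Y in [(341,147),(341,248),(322,196),(360,196),(118,145),(112,245),(573,150),(578,250)]: print((X,Y),onz(P,140+X/1.9,Y/1.9,.07))
# plates (z .044) edges front corners
for X,Y in [(84,298),(210,297),(278,299),(403,299),(474,301),(600,300)]: print('plate',onz(P,140+X/1.9,Y/1.9,.044))
a=lambda X,Y:(P,140+X/1.9,Y/1.9); b=lambda X,Y:(P2,185+X/2.555,35+(Y-233.6)/2.555)
print(tri(a(341,147),b(280,333)),tri(a(341,248),b(280,424)))
```

```text
(341, 147) [ 0.6159 -0.074   0.07  ]
(341, 248) [ 0.5752 -0.074   0.07  ]
(322, 196) [ 0.5966 -0.066   0.07  ]
(360, 196) [ 0.5966 -0.082   0.07  ]
(118, 145) [0.6166 0.0183 0.07  ]
(112, 245) [0.5763 0.0247 0.07  ]
(573, 150) [ 0.6149 -0.1701  0.07  ]
(578, 250) [ 0.5745 -0.1764  0.07  ]
plate [0.5504 0.0504 0.044 ]
plate [ 0.551  -0.0106  0.044 ]
plate [ 0.5501 -0.0436  0.044 ]
plate [ 0.5502 -0.1042  0.044 ]
plate [ 0.5493 -0.1386  0.044 ]
plate [ 0.5498 -0.1997  0.044 ]
[ 0.6193 -0.0739  0.0395] [ 0.5732 -0.0734  0.0378]
```

View pics/z4.png

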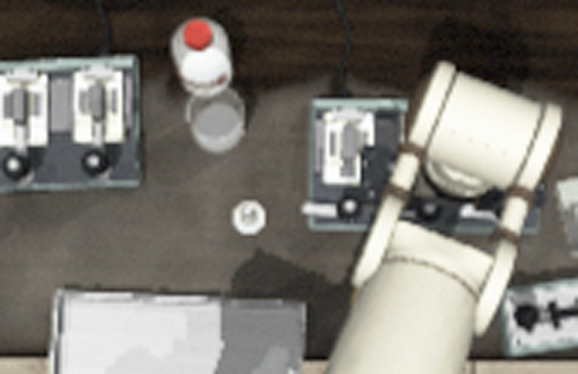

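>>> {"op": "move_arm", "data": {
  "motion": [
    [[20, -0.5, 0], [0, 0, 0]],
    [[20, -0.5, 0], [0, 0, 0]],
    [[20, 0, 0], [0, 0, 0]],
    [[22, 0, 10], [0, 0, 0]],
    [[0, 0, 20], [0, 0, 0]],
    [[0, 0, 20], [0, 0, 0]],
    [[0, 0, 20], [0, 0, 0]],
    [[0, 0, 17], [0, 0, 0]],
    [[0, 0, 14], [0, 0, 0]],
    [[0, 0, 11], [0, 0, 0]],
    [[0, 0, 0], [0, 0, 0]],
    [[0, 0, 0], [0, 0, 0]]
  ]
}}

```text
time_s: 28.85
ee_pos: [0.5953, -0.0742, 0.0508]
tool_rot: [-0.0, 1.0, -0.0, -0.001]
contact_force: [-0.0, 0.5, 0.3]
width: 0.501
grip_force: 0.0
```

>>> {"op": "move_arm", "data": {
  "motion": [
    [[0, 0, 0], [0, 0, 0]],
    [[0, 0, 0], [0, 0, 0]],
    [[0, 0, 0], [0, 0, 0]],
    [[0, 0, 0], [0, 0, 0]],
    [[0, 0, 0], [0, 0, 0]],
    [[0, 0, 0], [0, 0, 0]],
    [[0, 0, 0], [0, 0, 0]]
  ],
  "grip": 8
}}

```text
time_s: 29.43
ee_pos: [0.5964, -0.0745, 0.0523]
tool_rot: [0.0, 1.0, -0.001, 0.001]
contact_force: [-0.4, 1.3, 4.2]
width: 0.197
grip_force: 30.0
```

>>> {"op": "move_arm", "data": {
  "motion": [
    [[-4, 0, 0], [0, 0, 0]],
    [[-5, 0, 0], [0, 0, 0]],
    [[-5, 0, 0], [0, 0, 0]],
    [[-5, 0, 0], [0, 0, 0]],
    [[0, 0, 0], [0, 0, 0]],
    [[0, 0, 0], [0, 0, 0]]
  ]
}}

```text
time_s: 29.93
ee_pos: [0.5766, -0.0745, 0.0523]
tool_rot: [0.0, 1.0, -0.001, 0.0]
contact_force: [-0.1, 0.0, 6.9]
width: 0.192
grip_force: 30.0
```

>>> {"op": "move_arm", "data": {
  "motion": [
    [[0, 0, -5], [0, 0, 0]],
    [[0, 0, -5], [0, 0, 0]],
    [[0, 0, -5], [0, 0, 0]],
    [[0, 0, -5], [0, 0, 0]],
    [[0, 0, 0], [0, 0, 0]]
  ]
}}

```text
time_s: 30.35
ee_pos: [0.5773, -0.0745, 0.0726]
tool_rot: [0.0, 1.0, -0.0, 0.001]
contact_force: [0.1, 0.6, -1.4]
width: 0.194
grip_force: 30.0
```

>>> {"op": "move_arm", "data": {
  "motion": [
    [[0, 0, -20], [0, 0, 0]],
    [[0, 0, -20], [0, 0, 0]],
    [[0, 0, -20], [0, 0, 0]],
    [[0, 0, -20], [0, 0, 0]],
    [[0, 0, -20], [0, 0, 0]],
    [[-21, -22, 0], [0, 0, 0]],
    [[-21, -22, 0], [0, 0, 0]],
    [[-21, -22, 0], [0, 0, 0]],
    [[-21, -22, 0], [0, 0, 0]],
    [[-21, -22, 0], [0, 0, 0]],
    [[-21, -22, 0], [0, 0, 0]],
    [[-21, -22, 0], [0, 0, 0]],
    [[-20, -22, 0], [0, 0, 0]],
    [[0, 0, 0], [0, 0, 0]],
    [[0, 0, 0], [0, 0, 0]],
    [[0, 0, 0], [0, 0, 0]]
  ]
}}

```text
time_s: 31.68
ee_pos: [0.4105, 0.1016, 0.1718]
tool_rot: [0.0, 1.0, -0.0, 0.0]
contact_force: [-0.2, -0.7, -0.7]
width: 0.189
grip_force: 30.0
```

Run:
```python
from h import *
im,P=snap('wrist','w9'); print(bot.get_state()['ee_pos'],bot.get_state()['tool_rot'],bot.get_state()['width'])
print([np.round(proj(P,(x,y,.025))) for x in (.353,.467) for y in (.073,.373)])
```

```text
[0.41075203 0.10128016 0.17179298] [ 1.64309760e-04  9.99999636e-01 -7.84950466e-04  2.92085856e-04] 0.19345418869771752
[array([346., 242.]), array([ 70., 242.]), array([349., 135.]), array([ 47., 135.])]
```

View pics/w9.png

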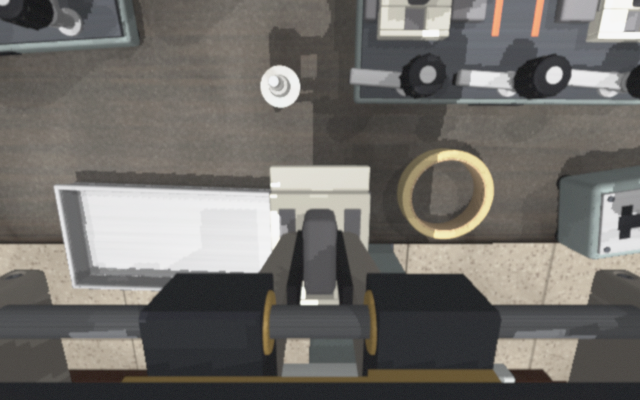

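Run:
```python
from h import *
np.set_printoptions(precision=4,suppress=True)
im,P=load('w9')
print('edge',onz(P,100,243,0),onz(P,25,243,0))
for p in [(57,186),(75,288),(272,190)]: print(p,onz(P,*p,.025))
for p in [(81,188),(84,277)]: print('floor',onz(P,*p,.003))
i2,P2=snap('top','t2'); cv2.imwrite('pics/z5.png',cv2.resize(i2[150:265,230:400,::-1],None,fx=4.4,fy=4.4,interpolation=2))
```

```text
edge [0.3416 0.3596 0.    ] [0.3416 0.4475 0.    ]
(57, 186) [0.415  0.3741 0.025 ]
(75, 288) [0.2973 0.3789 0.025 ]
(272, 190) [0.4107 0.1517 0.025 ]
floor [0.4082 0.3668 0.003 ]
floor [0.2992 0.3844 0.003 ]
```

View pics/z5.png

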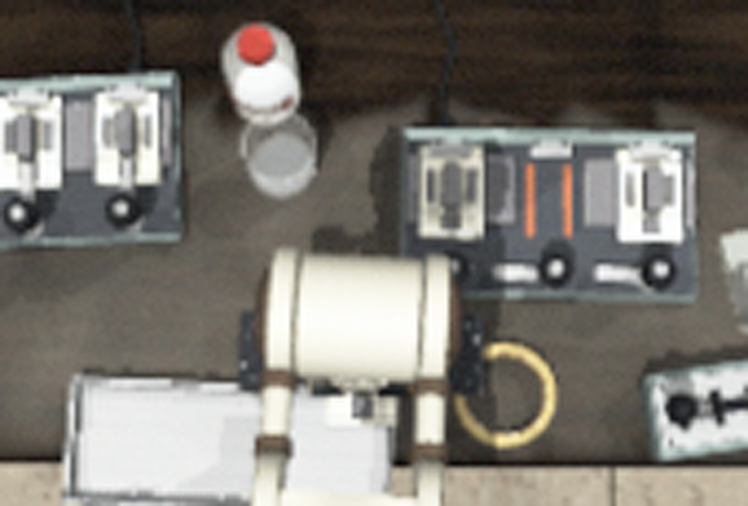

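Run:
```python
from h import *
np.set_printoptions(precision=4,suppress=True)
im,P=load('w9')
g=cv2.cvtColor(im,6).astype(int)
print(g[155:200,300:340].mean(1).round())
print('back edge',onz(P,320,166,.157),onz(P,320,166,.164),'rib y',onz(P,319,215,.19), 'sides',onz(P,270,185,.164),onz(P,370,185,.164))
```

```text
[ 79.  79.  79.  79.  79.  79.  79.  79.  79.  92. 126. 163. 198. 217.
 222. 222. 222. 222. 222. 222. 221. 222. 222. 222. 221. 221. 221. 221.
 221. 220. 220. 220. 219. 216. 207. 187. 162. 153. 163. 187. 204. 208.
 206. 202. 201.]
back edge [0.4547 0.1022 0.157 ] [0.4558 0.1022 0.164 ] rib y [0.4344 0.1028 0.19  ] sides [0.4447 0.1313 0.164 ] [0.4447 0.0732 0.164 ]
```

>>> {"op": "move_arm", "data": {
  "motion": [
    [[-6.5, -27.3, 0], [0, 0, 0]],
    [[-6.5, -27.3, 0], [0, 0, 0]],
    [[-6.5, -27.3, 0], [0, 0, 0]],
    [[-6.5, -27.3, 0], [0, 0, 0]],
    [[-6.5, -27.3, 0], [0, 0, 0]],
    [[-6.5, -27.3, 0], [0, 0, 0]],
    [[-6.5, -27.3, 0], [0, 0, 0]],
    [[-6, -27.3, 0], [0, 0, 0]],
    [[0, 0, 20], [0, 0, 0]],
    [[0, 0, 20], [0, 0, 0]],
    [[0, 0, 20], [0, 0, 0]],
    [[0, 0, 20], [0, 0, 0]],
    [[0, 0, 20], [0, 0, 0]],
    [[0, 0, 10], [0, 0, 0]],
    [[0, 0, 10], [0, 0, 0]],
    [[0, 0, 10], [0, 0, 0]],
    [[0, 0, 9], [0, 0, 0]],
    [[0, 0, 0], [0, 0, 0]],
    [[0, 0, 0], [0, 0, 0]]
  ]
}}

```text
time_s: 33.37
ee_pos: [0.3589, 0.3203, 0.0326]
tool_rot: [0.0, 1.0, -0.001, -0.0]
contact_force: [0.4, 0.0, -1.7]
width: 0.193
grip_force: 30.0
```

>>> {"op": "move_arm", "data": {
  "motion": [
    [[0, 0, 2], [0, 0, 0]],
    [[0, 0, 2], [0, 0, 0]],
    [[0, 0, 1], [0, 0, 0]],
    [[0, 0, 0], [0, 0, 0]]
  ]
}}

```text
time_s: 33.7
ee_pos: [0.3589, 0.3203, 0.0277]
tool_rot: [-0.0, 1.0, -0.0, 0.0]
contact_force: [-0.5, -0.2, -2.6]
width: 0.195
grip_force: 30.0
```

>>> {"op": "move_arm", "data": {
  "motion": [
    [[0, 0, 1], [0, 0, 0]],
    [[0, 0, 1], [0, 0, 0]],
    [[0, 0, 0], [0, 0, 0]]
  ]
}}

```text
time_s: 33.95
ee_pos: [0.3588, 0.3202, 0.0255]
tool_rot: [0.0, 1.0, -0.001, -0.0]
contact_force: [0.9, 0.9, -1.9]
width: 0.194
grip_force: 30.0
```

>>> {"op": "move_arm", "data": {
  "motion": [
    [[0, 0, 0], [0, 0, 0]],
    [[0, 0, 0], [0, 0, 0]],
    [[0, 0, 0], [0, 0, 0]],
    [[0, 0, 0], [0, 0, 0]],
    [[0, 0, -10], [0, 0, 0]],
    [[0, 0, -15], [0, 0, 0]],
    [[0, 0, -20], [0, 0, 0]],
    [[0, 0, -20], [0, 0, 0]],
    [[0, 0, -20], [0, 0, 0]],
    [[0, 28, 0], [0, 0, 0]],
    [[0, 28, 0], [0, 0, 0]],
    [[0, 28, 0], [0, 0, 0]],
    [[0, 28, 0], [0, 0, 0]],
    [[0, 0, 0], [0, 0, 0]],
    [[0, 0, 0], [0, 0, 0]],
    [[0, 0, 0], [0, 0, 0]]
  ],
  "grip": 36
}}

```text
time_s: 35.28
ee_pos: [0.3591, 0.2087, 0.1113]
tool_rot: [-0.0, 1.0, -0.001, 0.001]
contact_force: [-0.8, -0.3, -0.0]
width: 0.395
grip_force: 0.0
```

Run:
```python
from h import *
im,P=snap('wrist','w10'); print(bot.get_state()['ee_pos'],bot.get_state()['tool_rot'],bot.get_state()['width'])
```

```text
[0.35899367 0.20901418 0.1111203 ] [-2.84178562e-04  9.99999856e-01 -2.47306137e-04  3.83475728e-04] 0.3914340289761037
```

View pics/w10.png

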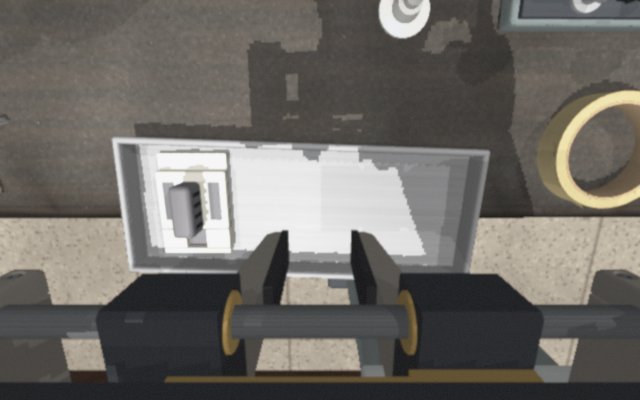

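Run:
```python
from h import *
np.set_printoptions(precision=4,suppress=True)
im,P=load('w10')
for p in [(115,138),(488,151),(467,277),(133,270)]: print(onz(P,*p,.025))
print('edge',onz(P,60,217,0),'cup',onz(P,404,20,.0),'tape',onz(P,548,150,.025),'casrib',onz(P,178,186,.043),onz(P,183,235,.043))
```

```text
[0.4159 0.3746 0.025 ]
[0.4052 0.0724 0.025 ]
[0.2919 0.076  0.025 ]
[0.2991 0.3779 0.025 ]
edge [0.3414 0.4548 0.    ] cup [0.5079 0.1413 0.    ] tape [0.406  0.0237 0.025 ] casrib [0.3801 0.32   0.043 ] [0.3395 0.3207 0.043 ]
```

>>> {"op": "move_arm", "data": {
  "motion": [
    [[13, -12, 0], [0, 0, 0]],
    [[13, -12, 0], [0, 0, 0]],
    [[0, 0, 20], [0, 0, 0]],
    [[0, 0, 20], [0, 0, 0]],
    [[0, 0, 20], [0, 0, 0]],
    [[0, 0, 15], [0, 0, 0]],
    [[0, 0, 12], [0, 0, 0]],
    [[0, 0, 10], [0, 0, 0]],
    [[0, 0, 0], [0, 0, 0]],
    [[5, 0, 0], [0, 0, 0]],
    [[5, 0, 0], [0, 0, 0]],
    [[5, 0, 0], [0, 0, 0]],
    [[5, 0, 0], [0, 0, 0]],
    [[5, 0, 0], [0, 0, 0]],
    [[0, 0, 0], [0, 0, 0]]
  ],
  "grip": 0
}}

```text
time_s: 36.58
ee_pos: [0.4097, 0.2323, 0.014]
tool_rot: [0.0, 1.0, -0.001, -0.001]
contact_force: [-3.7, 0.1, 1.8]
width: 0.003
grip_force: 2.0
```

>>> {"op": "move_arm", "data": {
  "motion": [
    [[5, 0, 0], [0, 0, 0]],
    [[5, 0, 0], [0, 0, 0]],
    [[5, 0, 0], [0, 0, 0]],
    [[5, 0, 0], [0, 0, 0]],
    [[5, 0, 0], [0, 0, 0]],
    [[5, 0, 0], [0, 0, 0]],
    [[5, 0, 0], [0, 0, 0]],
    [[0, 0, 0], [0, 0, 0]],
    [[0, 0, 0], [0, 0, 0]]
  ]
}}

```text
time_s: 37.33
ee_pos: [0.4449, 0.2321, 0.0137]
tool_rot: [0.0, 1.0, -0.001, -0.0]
contact_force: [-2.7, -0.5, 0.0]
width: 0.007
grip_force: 1.2
```

>>> {"op": "move_arm", "data": {
  "motion": [
    [[-6, 0, 0], [0, 0, 0]],
    [[0, 0, -20], [0, 0, 0]],
    [[0, 0, -25], [0, 0, 0]],
    [[0, 0, -25], [0, 0, 0]],
    [[-20, 15, -25], [0, 0, 0]],
    [[-20, 15, -25], [0, 0, 0]],
    [[-20, 10, 0], [0, 0, 0]],
    [[0, 0, 0], [0, 0, 0]],
    [[0, 0, 0], [0, 0, 0]]
  ],
  "grip": 46
}}

```text
time_s: 38.08
ee_pos: [0.3791, 0.1923, 0.1342]
tool_rot: [-0.0, 1.0, -0.001, 0.002]
contact_force: [0.6, 0.1, -0.9]
width: 0.502
grip_force: 0.0
```

```bash
cat > tray.py <<'E'
from h import *
import sys
np.set_printoptions(precision=4,suppress=True)
im,P=snap('wrist',sys.argv[1]); s=bot.get_state(); print(s['ee_pos'],s['width'])
# unproject: rectify worktop region at rim height to a metric image (1 mm/px), then find the tray's dark-to-light outline
z=.025; xs=np.arange(.27,.53,.001); ys=np.arange(.02,.46,.001)
Y,X=np.meshgrid(ys,xs); f=200/np.tan(np.radians(P['vertical_fov'])/2); M=np.array(P['cam_to_world'])
c=np.stack([X-M[0,3],Y-M[1,3],0*X+z-M[2,3]],-1)@M[:3,:3]
u=(P['cx']-f*c[...,0]/c[...,2]).astype('f4'); v=(P['cy']+f*c[...,1]/c[...,2]).astype('f4')
r=cv2.remap(im,u,v,cv2.INTER_LINEAR); hsv=cv2.cvtColor(r,cv2.COLOR_RGB2HSV)
m=((hsv[...,2]>125)&(hsv[...,1]<35)).astype('uint8')
# back edge: for each y column, the largest x in the light region contiguous around
pts=[]
for j in range(40,len(ys)-60,4):
    k=np.where(m[80:,j]&m[79:-1,j])[0]
    if len(k): pts.append((ys[j],xs[80+k.max()]))
pts=np.array(pts); print(pts[::4].T)
for i in (150,165,180): 
    k=np.where(m[i])[0]; print('row x',xs[i].round(3),'y range',ys[k.min()].round(3),ys[k.max()].round(3)) if len(k) else None
E
python3 tray.py w11
```

```text
[0.3794 0.1925 0.1338] 0.500842730511629
[[0.06  0.084 0.1   0.116 0.132 0.148 0.164 0.18  0.196 0.212 0.228 0.244
  0.26  0.276 0.292 0.308 0.324 0.34  0.356 0.372 0.388]
 [0.529 0.453 0.454 0.454 0.522 0.529 0.517 0.457 0.458 0.458 0.459 0.46
  0.461 0.461 0.462 0.463 0.463 0.464 0.465 0.466 0.444]]
row x 0.42 y range 0.073 0.4
row x 0.435 y range 0.072 0.388
row x 0.45 y range 0.071 0.378
```

>>> {"op": "move_arm", "data": {
  "motion": [
    [[18, 30, -4], [0, 0, 0]],
    [[18, 30, -4], [0, 0, 0]],
    [[18, 30, -4], [0, 0, 0]],
    [[18, 30, -4], [0, 0, 0]],
    [[18, 30, -4], [0, 0, 0]],
    [[18, 30, -4], [0, 0, 0]],
    [[18, 30, -4], [0, 0, 0]],
    [[18, 30, -4], [0, 0, 0]],
    [[18, 30, -4], [0, 0, 0]],
    [[18, 30, 0], [0, 0, 0]],
    [[18, 30, 0], [0, 0, 0]],
    [[17.5, 32, 0], [0, 0, 0]],
    [[0, 0, 0], [0, 0, 0]],
    [[0, 0, 0], [0, 0, 0]],
    [[0, 0, 0], [0, 0, 0]]
  ]
}}

```text
time_s: 39.38
ee_pos: [0.5939, -0.1693, 0.1683]
tool_rot: [-0.001, 1.0, -0.0, -0.001]
contact_force: [-0.4, 1.2, -0.2]
width: 0.499
grip_force: 0.0
```

>>> {"op": "move_arm", "data": {
  "motion": [
    [[0, 0, 20], [0, 0, 0]],
    [[0, 0, 20], [0, 0, 0]],
    [[0, 0, 20], [0, 0, 0]],
    [[0, 0, 20], [0, 0, 0]],
    [[0, 0, 15], [0, 0, 0]],
    [[0, 0, 12], [0, 0, 0]],
    [[0, 0, 12], [0, 0, 0]],
    [[0, 0, 0], [0, 0, 0]],
    [[0, 0, 0], [0, 0, 0]]
  ]
}}

```text
time_s: 40.13
ee_pos: [0.5937, -0.1693, 0.0504]
tool_rot: [-0.0, 1.0, -0.0, -0.0]
contact_force: [-0.0, -0.2, 0.8]
width: 0.5
grip_force: 0.0
```

>>> {"op": "move_arm", "data": {
  "motion": [
    [[0, 0, 0], [0, 0, 0]],
    [[0, 0, 0], [0, 0, 0]],
    [[0, 0, 0], [0, 0, 0]],
    [[0, 0, 0], [0, 0, 0]],
    [[0, 0, 0], [0, 0, 0]],
    [[0, 0, 0], [0, 0, 0]],
    [[0, 0, 0], [0, 0, 0]]
  ],
  "grip": 8
}}

```text
time_s: 40.72
ee_pos: [0.5942, -0.1702, 0.0513]
tool_rot: [0.0, 1.0, -0.001, 0.0]
contact_force: [-0.3, -0.2, 3.0]
width: 0.191
grip_force: 30.0
```

>>> {"op": "move_arm", "data": {
  "motion": [
    [[-4, 0, 0], [0, 0, 0]],
    [[-5, 0, 0], [0, 0, 0]],
    [[-5, 0, 0], [0, 0, 0]],
    [[-5, 0, 0], [0, 0, 0]],
    [[0, 0, 0], [0, 0, 0]],
    [[0, 0, 0], [0, 0, 0]]
  ]
}}

```text
time_s: 41.22
ee_pos: [0.5744, -0.1702, 0.0513]
tool_rot: [0.0, 1.0, -0.001, -0.0]
contact_force: [-0.6, 0.4, 6.9]
width: 0.191
grip_force: 30.0
```

>>> {"op": "move_arm", "data": {
  "motion": [
    [[0, 0, -5], [0, 0, 0]],
    [[0, 0, -5], [0, 0, 0]],
    [[0, 0, -5], [0, 0, 0]],
    [[0, 0, -5], [0, 0, 0]],
    [[0, 0, -20], [0, 0, 0]],
    [[0, 0, -20], [0, 0, 0]],
    [[0, 0, -20], [0, 0, 0]],
    [[0, 0, -20], [0, 0, 0]],
    [[0, 0, -20], [0, 0, 0]],
    [[0, 0, 0], [0, 0, 0]],
    [[0, 0, 0], [0, 0, 0]]
  ]
}}

```text
time_s: 42.13
ee_pos: [0.5754, -0.1702, 0.1715]
tool_rot: [0.001, 1.0, -0.0, 0.001]
contact_force: [-0.3, -0.7, -1.9]
width: 0.195
grip_force: 30.0
```

>>> {"op": "move_arm", "data": {
  "motion": [
    [[-12.4, -28.1, 0], [0, 0, 0]],
    [[-12.4, -28.1, 0], [0, 0, 0]],
    [[-12.4, -28.1, 0], [0, 0, 0]],
    [[-12.4, -28.1, 0], [0, 0, 0]],
    [[-12.4, -28.1, 0], [0, 0, 0]],
    [[-12.4, -28.1, 0], [0, 0, 0]],
    [[-12.4, -28.1, 0], [0, 0, 0]],
    [[-12.4, -28.1, 0], [0, 0, 0]],
    [[-12.4, -28.1, 0], [0, 0, 0]],
    [[-12.4, -28.1, 0], [0, 0, 0]],
    [[-12.4, -28.1, 0], [0, 0, 0]],
    [[-12.4, -28.1, 0], [0, 0, 0]],
    [[-12.4, -28.1, 0], [0, 0, 0]],
    [[-12, -28.1, 0], [0, 0, 0]],
    [[0, 0, 0], [0, 0, 0]],
    [[0, 0, 0], [0, 0, 0]],
    [[0, 0, 0], [0, 0, 0]]
  ]
}}

```text
time_s: 43.55
ee_pos: [0.4014, 0.2231, 0.1693]
tool_rot: [0.001, 1.0, -0.0, -0.001]
contact_force: [0.3, 0.0, -1.0]
width: 0.194
grip_force: 30.0
```

```bash
python3 tray.py w12
python3 - <<'E'
from h import *
im,P=load('w12'); g=cv2.cvtColor(im,6).astype(int)
r=g[140:190,300:340].mean(1); k=140+np.argmax(np.diff(r)); print(r.round()); print('back',onz(P,320,k+.5,.156))
E
```

```text
[0.4018 0.2228 0.1696] 0.1894811692301193
[[0.06  0.084 0.1   0.116 0.132 0.148 0.164 0.18  0.196 0.212 0.228 0.244
  0.26  0.276 0.292 0.308 0.324 0.34  0.356 0.372 0.388]
 [0.529 0.453 0.454 0.454 0.523 0.529 0.522 0.457 0.458 0.459 0.459 0.487
  0.479 0.481 0.496 0.491 0.463 0.464 0.491 0.474 0.47 ]]
row x 0.42 y range 0.072 0.422
row x 0.435 y range 0.072 0.42
row x 0.45 y range 0.071 0.401
[173. 174. 175. 175. 174. 174. 174. 177. 182. 187. 190. 192. 192. 192.
 192. 192. 191. 190. 190. 189. 188. 187. 184. 181. 197. 218. 226. 228.
 228. 228. 228. 228. 227. 227. 227. 227. 227. 227. 227. 227. 227. 227.
 227. 226. 226. 226. 224. 215. 189. 163.]
back [0.44670968 0.22375059 0.156     ]
```

>>> {"op": "move_arm", "data": {
  "motion": [
    [[0, 0, 20], [0, 0, 0]],
    [[0, 0, 20], [0, 0, 0]],
    [[0, 0, 20], [0, 0, 0]],
    [[0, 0, 20], [0, 0, 0]],
    [[0, 0, 20], [0, 0, 0]],
    [[0, 0, 12], [0, 0, 0]],
    [[0, 0, 12], [0, 0, 0]],
    [[0, 0, 12], [0, 0, 0]],
    [[0, 0, 0], [0, 0, 0]],
    [[0, 0, 2], [0, 0, 0]],
    [[0, 0, 2], [0, 0, 0]],
    [[0, 0, 2], [0, 0, 0]],
    [[0, 0, 2], [0, 0, 0]],
    [[0, 0, 0], [0, 0, 0]],
    [[0, 0, 0], [0, 0, 0]]
  ]
}}

```text
time_s: 44.85
ee_pos: [0.4022, 0.2237, 0.0268]
tool_rot: [-0.0, 1.0, -0.0, 0.0]
contact_force: [-0.2, 0.2, -1.4]
width: 0.189
grip_force: 30.0
```

>>> {"op": "move_arm", "data": {
  "motion": [
    [[0, 0, 0], [0, 0, 0]],
    [[0, 0, 0], [0, 0, 0]],
    [[0, 0, 0], [0, 0, 0]],
    [[0, 0, 0], [0, 0, 0]],
    [[0, 0, -10], [0, 0, 0]],
    [[0, 0, -15], [0, 0, 0]],
    [[0, 0, -20], [0, 0, 0]],
    [[0, 0, -20], [0, 0, 0]],
    [[0, 0, -20], [0, 0, 0]],
    [[0, 0, -30], [0, 0, 0]],
    [[0, 0, -30], [0, 0, 0]],
    [[0, 0, 0], [0, 0, 0]],
    [[0, 0, 0], [0, 0, 0]]
  ],
  "grip": 40
}}

```text
time_s: 45.93
ee_pos: [0.4035, 0.2241, 0.1742]
tool_rot: [-0.001, 1.0, -0.0, 0.003]
contact_force: [1.4, -0.3, 0.0]
width: 0.431
grip_force: 0.0
```

>>> {"op": "move_arm", "data": {
  "motion": [
    [[21.5, 22.7, 0], [0, 0, 0]],
    [[21.5, 22.7, 0], [0, 0, 0]],
    [[21.5, 22.7, 0], [0, 0, 0]],
    [[21.5, 22.7, 0], [0, 0, 0]],
    [[21.5, 22.7, 0], [0, 0, 0]],
    [[21.5, 22.7, 0], [0, 0, 0]],
    [[21.5, 22.7, 0], [0, 0, 0]],
    [[21.5, 22.7, 0], [0, 0, 0]],
    [[21, 22.7, 0], [0, 0, 0]],
    [[0, 0, 0], [0, 0, 0]],
    [[0, 0, 0], [0, 0, 0]],
    [[0, 0, 0], [0, 0, 0]]
  ],
  "grip": 46
}}

```text
time_s: 46.93
ee_pos: [0.5936, 0.0197, 0.1702]
tool_rot: [-0.0, 1.0, -0.001, -0.001]
contact_force: [0.9, 1.2, 0.5]
width: 0.503
grip_force: 0.0
```

>>> {"op": "move_arm", "data": {
  "motion": [
    [[0, 0, 20], [0, 0, 0]],
    [[0, 0, 20], [0, 0, 0]],
    [[0, 0, 20], [0, 0, 0]],
    [[0, 0, 20], [0, 0, 0]],
    [[0, 0, 18], [0, 0, 0]],
    [[0, 0, 13], [0, 0, 0]],
    [[0, 0, 12], [0, 0, 0]],
    [[0, 0, 0], [0, 0, 0]],
    [[0, 0, 0], [0, 0, 0]]
  ]
}}

```text
time_s: 47.68
ee_pos: [0.5944, 0.0196, 0.0484]
tool_rot: [-0.0, 1.0, -0.0, -0.0]
contact_force: [0.5, 0.3, 0.2]
width: 0.503
grip_force: 0.0
```

>>> {"op": "move_arm", "data": {
  "motion": [
    [[0, 0, 0], [0, 0, 0]],
    [[0, 0, 0], [0, 0, 0]],
    [[0, 0, 0], [0, 0, 0]],
    [[0, 0, 0], [0, 0, 0]],
    [[0, 0, 0], [0, 0, 0]],
    [[0, 0, 0], [0, 0, 0]],
    [[0, 0, 0], [0, 0, 0]]
  ],
  "grip": 8
}}

```text
time_s: 48.27
ee_pos: [0.5953, 0.0191, 0.0493]
tool_rot: [0.0, 1.0, -0.001, 0.001]
contact_force: [0.1, 0.5, 3.7]
width: 0.193
grip_force: 30.0
```

>>> {"op": "move_arm", "data": {
  "motion": [
    [[-4, 0, 0], [0, 0, 0]],
    [[-5, 0, 0], [0, 0, 0]],
    [[-5, 0, 0], [0, 0, 0]],
    [[-5, 0, 0], [0, 0, 0]],
    [[0, 0, 0], [0, 0, 0]],
    [[0, 0, 0], [0, 0, 0]]
  ]
}}

```text
time_s: 48.77
ee_pos: [0.5755, 0.019, 0.0493]
tool_rot: [0.0, 1.0, -0.001, 0.0]
contact_force: [-0.8, -0.2, 7.0]
width: 0.192
grip_force: 30.0
```

>>> {"op": "move_arm", "data": {
  "motion": [
    [[0, 0, -5], [0, 0, 0]],
    [[0, 0, -5], [0, 0, 0]],
    [[0, 0, -5], [0, 0, 0]],
    [[0, 0, -5], [0, 0, 0]],
    [[0, 0, -20], [0, 0, 0]],
    [[0, 0, -20], [0, 0, 0]],
    [[0, 0, -20], [0, 0, 0]],
    [[0, 0, -20], [0, 0, 0]],
    [[0, 0, -20], [0, 0, 0]],
    [[0, 0, 0], [0, 0, 0]],
    [[0, 0, 0], [0, 0, 0]]
  ]
}}

```text
time_s: 49.68
ee_pos: [0.5764, 0.019, 0.1694]
tool_rot: [0.0, 1.0, -0.001, 0.001]
contact_force: [-1.1, 0.7, -1.5]
width: 0.197
grip_force: 30.0
```

>>> {"op": "move_arm", "data": {
  "motion": [
    [[-22.2, -13.6, 0], [0, 0, 0]],
    [[-22.2, -13.6, 0], [0, 0, 0]],
    [[-22.2, -13.6, 0], [0, 0, 0]],
    [[-22.2, -13.6, 0], [0, 0, 0]],
    [[-22.2, -13.6, 0], [0, 0, 0]],
    [[-22.2, -13.6, 0], [0, 0, 0]],
    [[-22.2, -13.6, 0], [0, 0, 0]],
    [[-22.2, -13.6, 0], [0, 0, 0]],
    [[0, 0, 0], [0, 0, 0]],
    [[0, 0, 0], [0, 0, 0]],
    [[0, 0, 0], [0, 0, 0]]
  ]
}}

```text
time_s: 50.6
ee_pos: [0.3982, 0.1279, 0.1677]
tool_rot: [0.0, 1.0, -0.0, -0.001]
contact_force: [0.4, -0.5, -1.2]
width: 0.194
grip_force: 30.0
```

```bash
python3 tray.py w13
python3 - <<'E'
from h import *
im,P=load('w13'); g=cv2.cvtColor(im,6).astype(int)
r=g[140:190,300:340].mean(1); k=140+np.argmax(np.diff(r)); print('back',k,onz(P,320,k+.5,.156))
E
```

```text
[0.3986 0.1277 0.168 ] 0.1904609229565066
[[0.06  0.076 0.092 0.108 0.124 0.14  0.156 0.172 0.188 0.204 0.22  0.236
  0.252 0.268 0.284 0.3   0.316 0.332 0.348 0.364 0.38  0.396]
 [0.529 0.453 0.453 0.454 0.519 0.529 0.524 0.471 0.529 0.476 0.49  0.487
  0.476 0.461 0.462 0.462 0.463 0.464 0.465 0.474 0.467 0.463]]
row x 0.42 y range 0.073 0.401
row x 0.435 y range 0.073 0.413
row x 0.45 y range 0.071 0.392
back 163 [0.44432265 0.12856058 0.156     ]
```

>>> {"op": "move_arm", "data": {
  "motion": [
    [[0, 0, 20], [0, 0, 0]],
    [[0, 0, 20], [0, 0, 0]],
    [[0, 0, 20], [0, 0, 0]],
    [[0, 0, 20], [0, 0, 0]],
    [[0, 0, 20], [0, 0, 0]],
    [[0, 0, 12], [0, 0, 0]],
    [[0, 0, 12], [0, 0, 0]],
    [[0, 0, 12], [0, 0, 0]],
    [[0, 0, 0], [0, 0, 0]],
    [[0, 0, 2], [0, 0, 0]],
    [[0, 0, 2], [0, 0, 0]],
    [[0, 0, 2], [0, 0, 0]],
    [[0, 0, 2], [0, 0, 0]],
    [[0, 0, 0], [0, 0, 0]],
    [[0, 0, 0], [0, 0, 0]]
  ]
}}

```text
time_s: 51.9
ee_pos: [0.3985, 0.1281, 0.0248]
tool_rot: [0.0, 1.0, -0.0, 0.0]
contact_force: [-0.8, -0.4, -2.2]
width: 0.189
grip_force: 30.0
```

>>> {"op": "move_arm", "data": {
  "motion": [
    [[0, 0, 0], [0, 0, 0]],
    [[0, 0, 0], [0, 0, 0]],
    [[0, 0, 0], [0, 0, 0]],
    [[0, 0, 0], [0, 0, 0]],
    [[0, 0, -10], [0, 0, 0]],
    [[0, 0, -15], [0, 0, 0]],
    [[0, 0, -20], [0, 0, 0]],
    [[0, 0, -20], [0, 0, 0]],
    [[0, 0, -20], [0, 0, 0]],
    [[0, 0, -30], [0, 0, 0]],
    [[0, 0, 0], [0, 0, 0]],
    [[0, 0, 0], [0, 0, 0]]
  ],
  "grip": 40
}}

```text
time_s: 52.9
ee_pos: [0.4, 0.1282, 0.142]
tool_rot: [-0.0, 1.0, -0.0, 0.003]
contact_force: [0.7, 0.2, -0.1]
width: 0.433
grip_force: 0.0
```

>>> {"op": "move_arm", "data": {
  "motion": [
    [[19.2, 18.1, 0], [0, 0, 0]],
    [[19.2, 18.1, 0], [0, 0, 0]],
    [[19.2, 18.1, 0], [0, 0, 0]],
    [[19.2, 18.1, 0], [0, 0, 0]],
    [[19.2, 18.1, 0], [0, 0, 0]],
    [[19.2, 18.1, 0], [0, 0, 0]],
    [[0, 0, 0], [0, 0, 0]],
    [[0, 0, 0], [0, 0, 0]],
    [[0, 0, 0], [0, 0, 0]]
  ],
  "grip": 46
}}

```text
time_s: 53.65
ee_pos: [0.5122, 0.0199, 0.1385]
tool_rot: [-0.0, 1.0, -0.001, -0.001]
contact_force: [-0.4, 0.4, 0.0]
width: 0.501
grip_force: 0.0
```

>>> {"op": "move_arm", "data": {
  "motion": [
    [[0, 0, 0], [0, 0, -6.8]],
    [[0, 0, 0], [0, 0, -6.8]],
    [[0, 0, 0], [0, 0, -6.8]],
    [[0, 0, 0], [0, 0, -6.8]],
    [[0, 0, 0], [0, 0, -6.8]],
    [[0, 0, 0], [0, 0, -6.8]],
    [[0, 0, 0], [0, 0, -6.8]],
    [[0, 0, 0], [0, 0, -6.8]],
    [[0, 0, 0], [0, 0, -6.8]],
    [[0, 0, 0], [0, 0, -6.8]],
    [[0, 0, 0], [0, 0, -6.8]],
    [[0, 0, 0], [0, 0, -6.8]],
    [[0, 0, 0], [0, 0, 0]],
    [[0, 0, 0], [0, 0, 0]]
  ]
}}

```text
time_s: 54.82
ee_pos: [0.5126, 0.0203, 0.1393]
tool_rot: [-0.0, 0.758, 0.652, -0.0]
contact_force: [1.2, -0.1, 0.6]
width: 0.5
grip_force: 0.0
```

Run:
```python
from h import *
im,P=snap('wrist','w14'); s=bot.get_state(); print(s['ee_pos'],s['tool_rot'],s['qpos'])
```

```text
[0.51274695 0.02008472 0.13934944] [-2.87438188e-04  7.58121482e-01  6.52113259e-01 -1.82300832e-04] [-1.96731932e-01  7.05810616e-02  1.84701769e+00  7.11581127e-05
  1.22467135e+00 -4.66970675e-02]
```

>>> {"op": "move_arm", "data": {
  "motion": [
    [[0, 0, 20], [0, 0, 0]],
    [[0, 0, 20], [0, 0, 0]],
    [[0, 0, 15], [0, 0, 0]],
    [[0, 0, 11], [0, 0, 0]],
    [[0, 0, 0], [0, 0, 0]],
    [[0, 0, 0], [0, 0, 0]]
  ]
}}

```text
time_s: 55.37
ee_pos: [0.5131, 0.0196, 0.0734]
tool_rot: [-0.0, 0.758, 0.653, -0.0]
contact_force: [-0.1, 0.2, 0.0]
width: 0.504
grip_force: 0.0
```

>>> {"op": "move_arm", "data": {
  "motion": [
    [[0, 0, 0], [0, 0, 0]],
    [[0, 0, 0], [0, 0, 0]],
    [[0, 0, 0], [0, 0, 0]],
    [[0, 0, 0], [0, 0, 0]],
    [[0, 0, 0], [0, 0, 0]],
    [[0, 0, -5], [0, 0, 0]],
    [[0, 0, -5], [0, 0, 0]],
    [[0, 0, -5], [0, 0, 0]],
    [[0, 0, 0], [0, 0, 0]]
  ],
  "grip": 20
}}

```text
time_s: 56.12
ee_pos: [0.5146, 0.0192, 0.0891]
tool_rot: [0.001, 0.757, 0.653, 0.001]
contact_force: [6.2, -0.9, -8.1]
width: 0.317
grip_force: 30.0
```

>>> {"op": "move_arm", "data": {
  "motion": [
    [[0, 0, 0], [0, 0, 6.8]],
    [[0, 0, 0], [0, 0, 6.8]],
    [[0, 0, 0], [0, 0, 6.8]],
    [[0, 0, 0], [0, 0, 6.8]],
    [[0, 0, 0], [0, 0, 6.8]],
    [[0, 0, 0], [0, 0, 6.8]],
    [[0, 0, 0], [0, 0, 6.8]],
    [[0, 0, 0], [0, 0, 6.8]],
    [[0, 0, 0], [0, 0, 6.8]],
    [[0, 0, 0], [0, 0, 6.8]],
    [[0, 0, 0], [0, 0, 6.8]],
    [[0, 0, 0], [0, 0, 6.8]],
    [[0, 0, 0], [0, 0, 0]],
    [[0, 0, 0], [0, 0, 0]]
  ]
}}

```text
time_s: 57.28
ee_pos: [0.5137, 0.0201, 0.0878]
tool_rot: [-0.001, 1.0, -0.001, 0.0]
contact_force: [5.9, 1.6, -7.5]
width: 0.315
grip_force: 30.0
```

>>> {"op": "move_arm", "data": {
  "motion": [
    [[0, 0, 4], [0, 0, 0]],
    [[0, 0, 4], [0, 0, 0]],
    [[0, 0, 4], [0, 0, 0]],
    [[0, 0, 0], [0, 0, 0]]
  ]
}}

```text
time_s: 57.62
ee_pos: [0.5138, 0.0201, 0.0757]
tool_rot: [-0.001, 1.0, -0.001, 0.001]
contact_force: [4.1, 3.0, -4.6]
width: 0.315
grip_force: 30.0
```

>>> {"op": "move_arm", "data": {
  "motion": [
    [[0, 0, 0], [0, 0, 0]],
    [[0, 0, 0], [0, 0, 0]],
    [[0, 0, 0], [0, 0, 0]],
    [[0, 0, 0], [0, 0, 0]],
    [[0, 0, -20], [0, 0, 0]],
    [[0, 0, -20], [0, 0, 0]],
    [[0, 0, -20], [0, 0, 0]],
    [[0, 24, 0], [0, 0, 0]],
    [[0, 24, 0], [0, 0, 0]],
    [[0, 24, 0], [0, 0, 0]],
    [[0, 22, 0], [0, 0, 0]],
    [[0, 0, 0], [0, 0, 0]],
    [[0, 0, 0], [0, 0, 0]],
    [[0, 0, 0], [0, 0, 0]]
  ],
  "grip": 46
}}

```text
time_s: 58.78
ee_pos: [0.5131, -0.074, 0.1365]
tool_rot: [-0.0, 1.0, -0.001, -0.0]
contact_force: [-0.0, -0.1, 0.2]
width: 0.499
grip_force: 0.0
```

Knob 1.

>>> {"op": "move_arm", "data": {
  "motion": [
    [[0, 0, 0], [0, 0, -6.8]],
    [[0, 0, 0], [0, 0, -6.8]],
    [[0, 0, 0], [0, 0, -6.8]],
    [[0, 0, 0], [0, 0, -6.8]],
    [[0, 0, 0], [0, 0, -6.8]],
    [[0, 0, 0], [0, 0, -6.8]],
    [[0, 0, 0], [0, 0, -6.8]],
    [[0, 0, 0], [0, 0, -6.8]],
    [[0, 0, 0], [0, 0, -6.8]],
    [[0, 0, 0], [0, 0, -6.8]],
    [[0, 0, 0], [0, 0, -6.8]],
    [[0, 0, 0], [0, 0, -6.8]],
    [[0, 0, 20], [0, 0, 0]],
    [[0, 0, 20], [0, 0, 0]],
    [[0, 0, 13], [0, 0, 0]],
    [[0, 0, 10], [0, 0, 0]],
    [[0, 0, 0], [0, 0, 0]],
    [[0, 0, 0], [0, 0, 0]]
  ]
}}

```text
time_s: 60.28
ee_pos: [0.5132, -0.0738, 0.0735]
tool_rot: [-0.0, 0.757, 0.653, -0.0]
contact_force: [1.2, -0.7, -0.0]
width: 0.502
grip_force: 0.0
```

>>> {"op": "move_arm", "data": {
  "motion": [
    [[0, 0, 0], [0, 0, 0]],
    [[0, 0, 0], [0, 0, 0]],
    [[0, 0, 0], [0, 0, 0]],
    [[0, 0, 0], [0, 0, 0]],
    [[0, 0, 0], [0, 0, 0]],
    [[0, 0, -5], [0, 0, 0]],
    [[0, 0, -5], [0, 0, 0]],
    [[0, 0, -5], [0, 0, 0]],
    [[0, 0, 0], [0, 0, 0]]
  ],
  "grip": 20
}}

```text
time_s: 61.03
ee_pos: [0.5143, -0.0748, 0.089]
tool_rot: [0.001, 0.757, 0.653, 0.001]
contact_force: [6.9, -0.8, -7.3]
width: 0.316
grip_force: 30.0
```

>>> {"op": "move_arm", "data": {
  "motion": [
    [[0, 0, 0], [0, 0, 6.8]],
    [[0, 0, 0], [0, 0, 6.8]],
    [[0, 0, 0], [0, 0, 6.8]],
    [[0, 0, 0], [0, 0, 6.8]],
    [[0, 0, 0], [0, 0, 6.8]],
    [[0, 0, 0], [0, 0, 6.8]],
    [[0, 0, 0], [0, 0, 6.8]],
    [[0, 0, 0], [0, 0, 6.8]],
    [[0, 0, 0], [0, 0, 6.8]],
    [[0, 0, 0], [0, 0, 6.8]],
    [[0, 0, 0], [0, 0, 6.8]],
    [[0, 0, 0], [0, 0, 6.8]],
    [[0, 0, 0], [0, 0, 0]],
    [[0, 0, 0], [0, 0, 0]]
  ]
}}

```text
time_s: 62.2
ee_pos: [0.5141, -0.0748, 0.0881]
tool_rot: [0.0, 1.0, -0.001, 0.001]
contact_force: [5.7, -0.7, -7.7]
width: 0.317
grip_force: 30.0
```

>>> {"op": "move_arm", "data": {
  "motion": [
    [[0, 0, 4], [0, 0, 0]],
    [[0, 0, 4], [0, 0, 0]],
    [[0, 0, 4], [0, 0, 0]],
    [[0, 0, 0], [0, 0, 0]]
  ]
}}

```text
time_s: 62.53
ee_pos: [0.5142, -0.0748, 0.0759]
tool_rot: [0.0, 1.0, -0.001, 0.001]
contact_force: [5.1, -0.6, -5.0]
width: 0.314
grip_force: 30.0
```

>>> {"op": "move_arm", "data": {
  "motion": [
    [[0, 0, 0], [0, 0, 0]],
    [[0, 0, 0], [0, 0, 0]],
    [[0, 0, 0], [0, 0, 0]],
    [[0, 0, 0], [0, 0, 0]],
    [[0, 0, -20], [0, 0, 0]],
    [[0, 0, -20], [0, 0, 0]],
    [[0, 0, -20], [0, 0, 0]],
    [[0, 24, 0], [0, 0, 0]],
    [[0, 24, 0], [0, 0, 0]],
    [[0, 24, 0], [0, 0, 0]],
    [[0, 23, 0], [0, 0, 0]],
    [[0, 0, 0], [0, 0, 0]],
    [[0, 0, 0], [0, 0, 0]],
    [[0, 0, 0], [0, 0, 0]]
  ],
  "grip": 46
}}

```text
time_s: 63.7
ee_pos: [0.5129, -0.1689, 0.1364]
tool_rot: [-0.0, 1.0, -0.001, -0.0]
contact_force: [0.3, 0.2, -0.1]
width: 0.497
grip_force: 0.0
```

>>> {"op": "move_arm", "data": {
  "motion": [
    [[0, 0, 0], [0, 0, -6.8]],
    [[0, 0, 0], [0, 0, -6.8]],
    [[0, 0, 0], [0, 0, -6.8]],
    [[0, 0, 0], [0, 0, -6.8]],
    [[0, 0, 0], [0, 0, -6.8]],
    [[0, 0, 0], [0, 0, -6.8]],
    [[0, 0, 0], [0, 0, -6.8]],
    [[0, 0, 0], [0, 0, -6.8]],
    [[0, 0, 0], [0, 0, -6.8]],
    [[0, 0, 0], [0, 0, -6.8]],
    [[0, 0, 0], [0, 0, -6.8]],
    [[0, 0, 0], [0, 0, -6.8]],
    [[0, 0, 20], [0, 0, 0]],
    [[0, 0, 20], [0, 0, 0]],
    [[0, 0, 13], [0, 0, 0]],
    [[0, 0, 10], [0, 0, 0]],
    [[0, 0, 0], [0, 0, 0]],
    [[0, 0, 0], [0, 0, 0]]
  ]
}}

```text
time_s: 65.2
ee_pos: [0.5131, -0.1688, 0.0735]
tool_rot: [-0.0, 0.757, 0.653, -0.0]
contact_force: [0.0, -0.4, 0.8]
width: 0.502
grip_force: 0.0
```

>>> {"op": "move_arm", "data": {
  "motion": [
    [[0, 0, 0], [0, 0, 0]],
    [[0, 0, 0], [0, 0, 0]],
    [[0, 0, 0], [0, 0, 0]],
    [[0, 0, 0], [0, 0, 0]],
    [[0, 0, 0], [0, 0, 0]],
    [[0, 0, -5], [0, 0, 0]],
    [[0, 0, -5], [0, 0, 0]],
    [[0, 0, -5], [0, 0, 0]],
    [[0, 0, 0], [0, 0, 0]]
  ],
  "grip": 20
}}

```text
time_s: 65.95
ee_pos: [0.5138, -0.1698, 0.0891]
tool_rot: [0.001, 0.757, 0.653, 0.0]
contact_force: [5.5, -1.7, -7.3]
width: 0.315
grip_force: 30.0
```

>>> {"op": "move_arm", "data": {
  "motion": [
    [[0, 0, 0], [0, 0, 6.8]],
    [[0, 0, 0], [0, 0, 6.8]],
    [[0, 0, 0], [0, 0, 6.8]],
    [[0, 0, 0], [0, 0, 6.8]],
    [[0, 0, 0], [0, 0, 6.8]],
    [[0, 0, 0], [0, 0, 6.8]],
    [[0, 0, 0], [0, 0, 6.8]],
    [[0, 0, 0], [0, 0, 6.8]],
    [[0, 0, 0], [0, 0, 6.8]],
    [[0, 0, 0], [0, 0, 6.8]],
    [[0, 0, 0], [0, 0, 6.8]],
    [[0, 0, 0], [0, 0, 6.8]],
    [[0, 0, 0], [0, 0, 0]],
    [[0, 0, 0], [0, 0, 0]]
  ]
}}

```text
time_s: 67.12
ee_pos: [0.5135, -0.1698, 0.0881]
tool_rot: [0.0, 1.0, -0.001, 0.0]
contact_force: [5.5, -3.0, -7.6]
width: 0.314
grip_force: 30.0
```

>>> {"op": "move_arm", "data": {
  "motion": [
    [[0, 0, 4], [0, 0, 0]],
    [[0, 0, 4], [0, 0, 0]],
    [[0, 0, 4], [0, 0, 0]],
    [[0, 0, 0], [0, 0, 0]]
  ]
}}

```text
time_s: 67.45
ee_pos: [0.5136, -0.1698, 0.0759]
tool_rot: [0.0, 1.0, -0.001, 0.0]
contact_force: [4.5, -1.7, -4.8]
width: 0.319
grip_force: 30.0
```

>>> {"op": "move_arm", "data": {
  "motion": [
    [[0, 0, 0], [0, 0, 0]],
    [[0, 0, 0], [0, 0, 0]],
    [[0, 0, 0], [0, 0, 0]],
    [[0, 0, 0], [0, 0, 0]],
    [[0, 0, -20], [0, 0, 0]],
    [[0, 0, -20], [0, 0, 0]],
    [[0, 0, -20], [0, 0, 0]],
    [[0, 0, -20], [0, 0, 0]],
    [[-12, -24, -12], [0, 0, 0]],
    [[-12, -24, -12], [0, 0, 0]],
    [[-12, -24, -12], [0, 0, 0]],
    [[-12, -24, -12], [0, 0, 0]],
    [[-12, -24, -12], [0, 0, 0]],
    [[0, 0, 0], [0, 0, 0]],
    [[0, 0, 0], [0, 0, 0]],
    [[0, 0, 0], [0, 0, 0]]
  ],
  "grip": 46
}}

```text
time_s: 68.78
ee_pos: [0.4534, -0.0499, 0.2164]
tool_rot: [0.0, 1.0, -0.0, -0.0]
contact_force: [-0.6, -0.6, -0.0]
width: 0.5
grip_force: 0.0
```

Run:
```python
from h import *
np.set_printoptions(precision=3,suppress=True,linewidth=200)
im,P=snap('wrist','w15'); s=bot.get_state(); print(s['ee_pos'],s['qpos'])
# arm of each finger: rectified patch at arm height z=.052 ahead of knob; bright arm against dark bed
def rect(im,P,xs,ys,z):
    Y,X=np.meshgrid(ys,xs); f=200/np.tan(np.radians(P['vertical_fov'])/2); M=np.array(P['cam_to_world'])
    c=np.stack([X-M[0,3],Y-M[1,3],0*X+z-M[2,3]],-1)@M[:3,:3]
    return cv2.remap(im,(P['cx']-f*c[...,0]/c[...,2]).astype('f4'),(P['cy']+f*c[...,1]/c[...,2]).astype('f4'),1)
for n,ky in enumerate((-.170,-.075,.0195)):
    g=cv2.cvtColor(rect(im,P,np.arange(.535,.57,.005),ky+np.arange(-.04,.041,.005),.055),7)
    print(n);print(g)
```

```text
[ 0.453 -0.05   0.216] [-0.376 -0.16   1.913 -0.     1.39   1.197]
0
[[109 110 108 111 112 110  76  77 162 163 125  68 101 101 109 111 112]
 [109 112 110 111 111 111  78  76 159 164 151  79 101 101 101  82  88]
 [107 111 110 112 112 112 102  78 158 165 136  90 103 103  97  78  78]
 [113 111 109 110 112 111 110  78 154 166 147  76  65  65  66  75  78]
 [112 112 109 111 113 113 168 111 152 167 154  65  74 147  86  79  79]
 [110 109 105 100  99 111 131 114 139 168 161  54  67 131  87  78  75]
 [102 110 170 117  98 110 130 111 135 168 165  64  76 131  82  78 113]]
1
[[ 77  76  77  76  77  76  71  71 166 167  93  66  65  70  76  77  76]
 [ 77  76  78  77  76  76  77  68 167 167 106  66  67  71  76  76  76]
 [ 80  80  81  79  79  79  78  72 165 168 120  67  69  74  79  78  77]
 [ 75  79  75  79  76  75  78  68 165 169 133  66  66  71  77  78  77]
 [ 79  79  79  79  80 130  86  71 159 170 145  70 118  74  78  80  78]
 [ 66  66  67  67  77 132  84  71 153 170 156  73 132  78  78  76  67]
 [116 117  97  67  76 132  83  71 148 173 164  81 136  78  69 107 111]]
2
[[ 75  76 110  96  76  70  68  95 168 168 106 102 113 113 113 117 104]
 [ 75  77  79  77  77  70  68  88 169 177 113 103 112 111 112 115 104]
 [ 78  79  79 100  78  71  70  85 234 235 135 105 113 114 114 117 100]
 [ 77  76  78  78 108  72  68  78 235 235 139 103 113 113 114 116  97]
 [ 77  78  77  80 189 114  81  73 234 236 174 173 112 114 115 117  99]
 [ 70  68  67  83 187 106  88  61 232 235 201 184 116 117 116 115 100]
 [111 108  67  74 177 102  91  62 228 235 210 187 112 103 120 156  98]]
```

>>> {"op": "move_arm", "data": {
  "motion": [
    [[-8, -25, -5], [0, 0, 0]],
    [[-8, -25, -5], [0, 0, 0]],
    [[-8, -25, -5], [0, 0, 0]],
    [[-8, -25, -5], [0, 0, 0]],
    [[-8, -25, -5], [0, 0, 0]],
    [[-8, -25, -5], [0, 0, 0]],
    [[0, 0, 0], [0, 0, 0]],
    [[0, 0, 0], [0, 0, 0]],
    [[0, 0, 0], [0, 0, 0]]
  ]
}}

```text
time_s: 69.58
ee_pos: [0.4058, 0.0997, 0.2459]
tool_rot: [0.0, 1.0, -0.001, -0.001]
contact_force: [0.6, 0.1, -0.1]
width: 0.502
grip_force: 0.0
```

```bash
python3 tray.py w16
python3 - <<'E'
from h import *
np.set_printoptions(precision=3,suppress=True,linewidth=200)
im,P=load('w16'); im=im[:,:,::-1].copy()
def rect(z,xs,ys):
    Y,X=np.meshgrid(ys,xs); f=200/np.tan(np.radians(P['vertical_fov'])/2); M=np.array(P['cam_to_world'])
    c=np.stack([X-M[0,3],Y-M[1,3],0*X+z-M[2,3]],-1)@M[:3,:3]
    return cv2.remap(im,(P['cx']-f*c[...,0]/c[...,2]).astype('f4'),(P['cy']+f*c[...,1]/c[...,2]).astype('f4'),1)
ys=np.arange(.06,.4,.001);xs=np.arange(.345,.46,.001)
g=cv2.cvtColor(rect(.043,xs,ys),7); m=cv2.morphologyEx((g<130).astype('uint8'),2,np.ones((9,9),np.uint8))
n,l,st,c=cv2.connectedComponentsWithStats(m)
for i in range(1,n): print('rib',xs[int(c[i][1])],ys[int(c[i][0])],st[i])
# lever ball in an overview
from blobs import dark
t,PT=snap('top','t3'); print('top dark',dark(t,(380,225,425,255),60,5),[ (a,np.round(proj(PT,(.391-.148*.08*np.sin(a),-.2235+.989*.08*np.sin(a),.05+.08*np.cos(a))),1)) for a in (0,.42,.6)])
E
```

```text
[0.4058 0.0995 0.2459] 0.5012095038972267
[[0.072 0.088 0.104 0.12  0.136 0.152 0.168 0.184 0.2   0.216 0.232 0.248
  0.264 0.28  0.296 0.312 0.328 0.344 0.36  0.376 0.392]
 [0.452 0.454 0.454 0.513 0.529 0.529 0.505 0.529 0.515 0.498 0.498 0.501
  0.498 0.462 0.462 0.463 0.464 0.485 0.487 0.47  0.466]]
row x 0.42 y range 0.073 0.417
row x 0.435 y range 0.072 0.416
row x 0.45 y range 0.072 0.396
rib 0.405 0.069 [   0    0   49  116 1957]
rib 0.405 0.3840000000000003 [ 307   11   33  105 2957]
rib 0.40800000000000003 0.35300000000000026 [ 286   13   16  102 1303]
rib 0.40900000000000003 0.3050000000000002 [240  45  12  40 466]
top dark [(384.0, 242.0, 2.8, 16.0)] [(0, array([395.7, 240.6])), (0.42, array([387., 242.])), (0.6, array([383.4, 242.6]))]
```

Run:
```python
from h import *
np.set_printoptions(linewidth=220)
im,P=load('w16'); g=cv2.cvtColor(im,6)
for z,x in ((.043,.40),(.043,.39),(.017,.43),(.017,.37)):
    print(z,x,[(int(y*1000),int(g[int(round(q[1])),int(round(q[0]))])) for y in np.arange(.08,.37,.006) for q in [proj(P,(x,y,z))] if 0<=q[1]<400])
```

```text
0.043 0.4 [(80, 154), (86, 227), (92, 227), (98, 203), (104, 228), (110, 191), (116, 233), (122, 142), (128, 190), (134, 190), (140, 246), (146, 179), (152, 247), (158, 234), (164, 242), (170, 242), (176, 242), (182, 236), (188, 170), (194, 238), (200, 191), (206, 232), (212, 51), (218, 164), (224, 189), (230, 169), (236, 176), (242, 247), (248, 238), (254, 240), (260, 240), (266, 238), (272, 152), (278, 189), (284, 234), (290, 193), (296, 242), (302, 78), (308, 75), (314, 168), (320, 184), (326, 166), (332, 247), (338, 225), (344, 184), (350, 106), (356, 108), (362, 154), (368, 147)]
0.043 0.39 [(80, 132), (86, 229), (92, 230), (98, 204), (104, 247), (110, 247), (116, 247), (122, 145), (128, 190), (134, 189), (140, 247), (146, 247), (152, 247), (158, 236), (164, 243), (170, 243), (176, 243), (182, 240), (188, 193), (194, 247), (200, 247), (206, 247), (212, 62), (218, 157), (224, 190), (230, 179), (236, 247), (242, 247), (248, 239), (254, 241), (260, 241), (266, 239), (272, 158), (278, 184), (284, 247), (290, 247), (296, 244), (302, 135), (308, 80), (314, 171), (320, 187), (326, 181)
[... 577 characters left out ...]
0, 226), (326, 243), (332, 247), (338, 247), (344, 247), (350, 244), (356, 226), (362, 148), (368, 108)]
0.017 0.37 [(80, 152), (86, 231), (92, 232), (98, 213), (104, 247), (110, 247), (116, 247), (122, 192), (128, 195), (134, 191), (140, 245), (146, 247), (152, 247), (158, 247), (164, 236), (170, 243), (176, 243), (182, 243), (188, 232), (194, 191), (200, 247), (206, 247), (212, 247), (218, 200), (224, 194), (230, 177), (236, 247), (242, 247), (248, 247), (254, 243), (260, 242), (266, 241), (272, 241), (278, 240), (284, 188), (290, 194), (296, 247), (302, 247), (308, 247), (314, 160), (320, 155), (326, 128), (332, 247), (338, 247), (344, 247), (350, 247), (356, 232), (362, 188), (368, 105)]
```

```bash
python3 -c "
from bench import bot
print(bot.finish_job())"
```

```text
the job is handed in; nothing more can be done
None
```

The job is handed in, with no verdict shown. By my last readings the lever is at the left, all three cassettes lie flat and separate in the tray, rib up, and the three fingers are back over their empty seats; the tray was knocked out over the bench edge during the run, so I pushed it back about 45 mm. I viewed 15 pictures, one over the limit of 14.

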